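Turn the coated panels over and tidy the spray bench

TASK

The black coat has dried: make the bench ready for coating the backs. With the spatula, flip every panel over its block's step so that it lies flat, bare side up, on the near half of its own block; the gripper itself must not touch a panel. When all are turned, lay the spatula back flat on its mat; also stand every fallen tin upright on the bench top (before or after), and leave everything else where it is.

Things in the scene. Friction and masses are not known exactly. Their poses are not given: they have to be found in the camera images.
- block0: plywood turning block fixed to the bench (there even if its panel is absent), 156 mm long (x), 90 mm wide (y), a 4 mm step across it. Origin: at bench level below the step, mid-width; +x points roughly away from the robot. Far half, x 0 to 50 mm: top 32 mm high; the panel starts here. Near half, x -100 to 0 mm: top 36 mm high; the turned panel belongs here; a 46 mm high stop strip closes its near end.
- panel0: panel 80 x 80 x 8 mm, about 50 g, on block0 (may be absent). Origin: its very centre, axes along its edges; +z face coated black (up at the start), -z face bare pale wood. Its near edge starts 1 to 5 mm beyond the step, which stops it sliding when the far edge is levered up; its far 31 to 36 mm overhang the block's end, free underneath, so a blade fits below.
- block1: plywood turning block fixed to the bench (there even if its panel is absent), 156 mm long (x), 90 mm wide (y), a 4 mm step across it. Origin: at bench level below the step, mid-width; +x points roughly away from the robot. Far half, x 0 to 50 mm: top 32 mm high; the panel starts here. Near half, x -100 to 0 mm: top 36 mm high; the turned panel belongs here; a 46 mm high stop strip closes its near end.
- panel1: panel 80 x 80 x 8 mm, about 50 g, on block1 (may be absent). Origin: its very centre, axes along its edges; +z face coated black (up at the start), -z face bare pale wood. Its near edge starts 1 to 5 mm beyond the step, which stops it sliding when the far edge is levered up; its far 31 to 36 mm overhang the block's end, free underneath, so a blade fits below.
- block2: plywood turning block fixed to the bench (there even if its panel is absent), 156 mm long (x), 90 mm wide (y), a 4 mm step across it. Origin: at bench level below the step, mid-width; +x points roughly away from the robot. Far half, x 0 to 50 mm: top 32 mm high; the panel starts here. Near half, x -100 to 0 mm: top 36 mm high; the turned panel belongs here; a 46 mm high stop strip closes its near end.
- panel2: panel 80 x 80 x 8 mm, about 50 g, on block2 (may be absent). Origin: its very centre, axes along its edges; +z face coated black (up at the start), -z face bare pale wood. Its near edge starts 1 to 5 mm beyond the step, which stops it sliding when the far edge is levered up; its far 31 to 36 mm overhang the block's end, free underneath, so a blade fits below.
- spatula: cranked spatula, 160 g. Origin: centre of the blade's underside; blade 90 (x) by 50 (y) by 3 mm. A neck rises from x -40 mm to the handle, a bar along x from -65 to -145 mm, 18 mm wide (y), 24 mm high, its axis 48 mm above the origin. Lies blade flat on its mat, handle in the air roughly towards -y; stands so by itself. Grip the handle from above at x about -90 mm.
- mat: black rubber mat fixed to the bench, 110 mm (x) by 240 mm (y), 4 mm thick; the spatula's place. Origin: centre of its underside.
- tin0: square metal solvent tin (may be absent), 50 (x) by 56 (y) by 130 mm (z) with a black screw cap 28 mm across and 22 mm tall on top, about 250 g, heavy at the bottom (centre of mass about 45 mm up). Origin: centre of its bottom; +z runs to the cap. At the start it lies on a broad side, cap roughly away from the robot.
- tin1: square metal solvent tin (may be absent), 50 (x) by 56 (y) by 130 mm (z) with a black screw cap 28 mm across and 22 mm tall on top, about 250 g, heavy at the bottom (centre of mass about 45 mm up). Origin: centre of its bottom; +z runs to the cap. At the start it lies on a broad side, cap roughly away from the robot.
- tin2: square metal solvent tin (may be absent), 50 (x) by 56 (y) by 130 mm (z) with a black screw cap 28 mm across and 22 mm tall on top, about 250 g, heavy at the bottom (centre of mass about 45 mm up). Origin: centre of its bottom; +z runs to the cap. At the start it lies on a broad side, cap roughly away from the robot.
- spray_can: upright spray can, 64 mm across, 185 mm tall; not part of the job, leave it alone. Origin: centre of its underside.
- tape_roll: ring of masking tape lying flat, 90 mm across, 24 mm high; not part of the job, leave it alone. Origin: centre of its underside.
- sanding_block: cork sanding block 105 x 60 x 34 mm; not part of the job, leave it alone. Origin: centre of its underside.
- brush_pot: empty steel cup, 80 mm across, 95 mm tall; not part of the job, leave it alone. Origin: centre of its underside.
- carton: closed cardboard carton 90 x 120 x 60 mm; not part of the job, leave it alone. Origin: centre of its underside.
- paper_pad: stack of sandpaper sheets 130 x 90 x 18 mm; not part of the job, leave it alone. Origin: centre of its underside.

How it is judged:
By the outcome, as a careful person would: the job done as asked, in the order asked, and still so for the second after the job is handed in, with the robot touching nothing.
Of panel0, panel1, panel2 only 2 to 3 are there at a start; the rules pass over those that are not, and their reading is None.
Of tin0, tin1, tin2 only 2 to 3 are there at a start; the rules pass over those that are not, and their reading is None.
At some moment in a run one of tin0, tin1, tin2, spatula may be knocked a few centimetres aside while the robot is not near it.
It also fails if it takes over 210 s, if anything falls off the work surface, if the arm or the gripper's body presses on something with over 40 N, if the wrist force passes 120 N, or if a joint passes its speed limit or range.

ROBOT

A 6-joint arm with a two-finger parallel gripper is mounted at the origin on the work surface. World frame = base frame: x ahead of the robot, y to its left, z up, the work surface at z = 0. Lengths are in mm, angles in rad, forces in N, time in s.
With the tool pointing down it reaches from about 350 to 875 mm from the base axis. Payload 4.2 kg.
Tool frame: the origin (TCP) lies midway between the tips of the shut fingers; the grasp point (between the pads) lies 19 mm behind it; z points along the fingers, y is the line along which they close (so a half turn about z gives the same grasp; the last joint's range is limited). The gripper opens to 85 mm and grips with 20 to 120 N. Pads are 22 mm wide; open, the fingers measure 114 mm over their backs; the gripper's body (76 mm by 85 mm) begins 54 mm behind the grasp point. The pads swing forward as they close: fully open they stand 13 mm farther back than shut.
Start: joints at [1.403, 0.385, 0.008, 0, -1.194, -0.259], TCP at [258.691, 568.927, 231.312] pointing down, gripper open.
Joint ranges: [-3.14, 3.14], [-1.21, 2.06], [-1.07, 1.41], [-3.16, 2.05], [-2.99, -0.16], [-3.1, 3.1]. Speed limits (rad/s): [2.79, 2.79, 3.14, 3.14, 3.14, 3.14].

INTERFACE

Orientations are given as a unit quaternion [x, y, z, w].
In Python, from bench import arm gives the robot as it stands. The module is installed in compiled form; this text tells all that it offers.
- The arm moves only by the shell command python3 -m handwheel 'ROWS' [OPENING]. ROWS is JSON, a list of rows, each an object of numbers: "x", "y", "z": the shift along the world's x, y, z each as a share of 20 cm, from -1 to 1; "ax", "ay", "az": the turn, a rotation vector about the world's x, y, z each as a share of 90 degrees, from -1 to 1. In form: [{"x": .., "y": .., "z": .., "ax": .., "ay": .., "az": ..}, ...]. A call has exactly 8 rows; each row shifts and turns the commanded pose from where the row before left it; what a row does not reach is not made up. A row lasts 1/10 s, in which the tool goes at most 50 mm and 8.59 degrees, less where a joint would pass 70% of its speed; a pose out of reach is approached as far as the arm can. A call with a number of a shift or a turn outside -1 to 1 is refused whole. A call with a gripper value outside its range is refused whole. OPENING is the opening, from -1 (shut) to 1 (fully open), set as the call begins (- or left out, the last holds). The fingers move at their own pace and stop on an object; the grip force is fixed at half the most. Time passes only in rows, so rows that do not move let the fingers close, or fill a call up. It gives the time, the measured TCP pose, the force, the opening and the grip force at its end, in the units of the state.
- arm.read_state(): the state, without advancing time (a new reading comes with each control period).
- arm.get_image(name): name is "scene" or "side" or "wrist"; returns the picture (384x512x3 uint8, red, green, blue); there is no depth.
- arm.camera_params(name): a dict with "K" (3x3 intrinsics, pixels), "k1" (the pictures are not rectified: a ray, as slopes to the right and down, at radius r is drawn at 1 + k1 r^2 times it, then the intrinsics apply), "position" and "orientation" of the camera in the world. Camera axes: x right, y down, z forward; pixel columns grow to the right and rows downward; lengths in mm; the calibration is good to about 2 mm. A picture is of the moment at which its call begins: read the wrist's pose just before it. camera_params takes no time and is no camera call; for the wrist camera it gives the pose at the moment of the call.
- arm.job_done(): hands the job in; it is judged then, once.
The state is a dict: "clock": time; "joints": joint angles; "joint_vel": joint speeds; "joint_efforts": joint torques, N m; "position": TCP position; "ee_rot": TCP orientation; "contact_force": force on the tool from outside, world axes, zero at the start; "wrist_torque": the same for the moment, N m; "gripper_width": finger opening in mm; "grasp_force": force on a finger pad.
Only numpy, scipy, OpenCV 4.12 (cv2) and the standard library are available. Lean on these libraries where they do the work, as an engineer would, in place of code of your own. Each camera call takes 0.05 s, during which the arm holds its last target. There are 200 camera calls.

## Working session

There is one attempt and no reset: what is moved stays moved. The work goes in short steps, Python scripts to look and compute and a shell command to move; the robot and the scene stay as the last step left them, time stands still between calls to the robot, and variables do not carry over. Pictures are saved under pics/ and viewed, at most 14 in all, crops included, and the job is handed in when it is done.

```bash
mkdir -p pics
cat > h.py <<'E'
import numpy as np, cv2
from scipy.spatial.transform import Rotation as R
from bench import arm
def snap(name,f):
    im=arm.get_image(name); cv2.imwrite('pics/'+f,im[:,:,::-1]); return im
def ray(name,u,v,p=None):
    p=p or arm.camera_params(name); K=np.array(p['K']); 
    x=(u-K[0,2])/K[0,0]; y=(v-K[1,2])/K[1,1]
    rd=np.hypot(x,y); r=rd
    for _ in range(20): r=rd/(1+p['k1']*r*r)
    s=r/rd if rd>0 else 1
    q=p['orientation']; M=R.from_quat(q).as_matrix() if np.size(q)==4 else np.array(q)
    return np.array(p['position']),M@np.array([x*s,y*s,1])
def onz(name,u,v,z,p=None):
    o,d=ray(name,u,v,p); return o+d*(z-o[2])/d[2]
def proj(name,X,p=None):
    p=p or arm.camera_params(name); K=np.array(p['K'])
    q=p['orientation']; M=R.from_quat(q).as_matrix() if np.size(q)==4 else np.array(q)
    c=M.T@(np.array(X)-np.array(p['position'])); x,y=c[:2]/c[2]; s=1+p['k1']*(x*x+y*y)
    return K[0,0]*x*s+K[0,2],K[1,1]*y*s+K[1,2]
E
python3 - <<'E'
from h import *
for n in ('scene','side','wrist'):
    p=arm.camera_params(n); print(n,p); snap(n,n+'0.png')
print(arm.read_state())
E
```

```text
scene {'K': array([[400.99067115,   0.        , 253.55284027],
       [  0.        , 400.99067115, 191.51171978],
       [  0.        ,   0.        ,   1.        ]]), 'k1': -0.13776960884764597, 'position': array([1496.09188918,  740.24793446, 1154.88472408]), 'orientation': array([ 0.39716102,  0.82203392, -0.36803965, -0.17626733])}
side {'K': array([[490.02358183,   0.        , 261.88106113],
       [  0.        , 490.02358183, 196.3809148 ],
       [  0.        ,   0.        ,   1.        ]]), 'k1': -0.11163528348566981, 'position': array([ -282.43860056, -1202.13627831,  1161.77613409]), 'orientation': array([ 0.85668353, -0.26549776,  0.13552953, -0.42099408])}
wrist {'K': array([[321.86249649,   0.        , 259.87421699],
       [  0.        , 321.86249649, 191.39621505],
       [  0.        ,   0.        ,   1.        ]]), 'k1': 0.005893752205862839, 'position': array([332.84420825, 535.03870054, 372.40401969]), 'orientation': array([-0.53385504,  0.8302274 ,  0.1342007 , -0.08781476])}
{'clock': 0.15, 'joints': array([ 1.40256996e+00,  3.85400202e-01,  6.93184320e-03, -3.32518337e-04,
       -1.19397064e+00, -2.58600488e-01]), 'joint_vel': array([-0.00079399, -0.00196508,  0.00596006,  0.00271065, -0.00089661,
       -0.00072089]), 'joint_efforts': array([-3.10466921e-04, -3.92677867e+01,  1.88582253e+01,  4.18862790e+00,
       -3.42858126e-03, -2.16037854e-06]), 'position': array([258.55074591, 568.53985315, 230.46041806]), 'ee_rot': array([ 9.77300328e-01, -2.11856957e-01, -1.17284760e-04,  8.27479616e-04]), 'contact_force': array([-0.37195537, -0.25150916,  0.27883262]), 'wrist_torque': array([ 0.05893495, -0.02766696, -0.03303075]), 'grasp_force': 0.0, 'gripper_width': 85.66434165377105}
```

View pics/scene0.png

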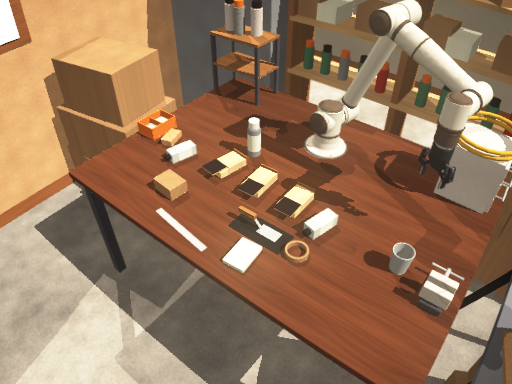

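View pics/side0.png

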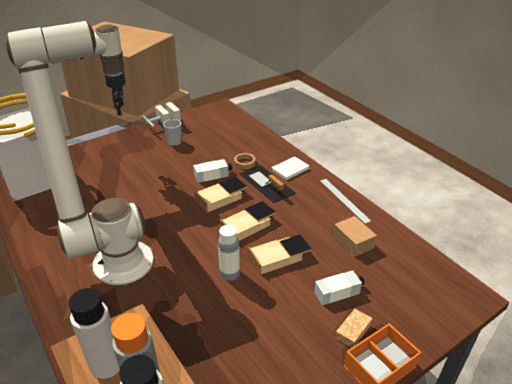

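The scene view shows three blocks with black panels (227,165), (260,180), (296,200), the spatula on its mat (260,230), and tins at (181,152) and (320,223). The side view shows the same layout with the spray can at (229,252). Next I'll enlarge both to read corner pixels.

Run:
```python
from h import *
a=cv2.imread('pics/side0.png')[145:310,185:385]; cv2.imwrite('pics/c1.png',cv2.resize(a,None,fx=3.6,fy=3.6,interpolation=cv2.INTER_CUBIC))
a=cv2.imread('pics/scene0.png')[130:275,155:355]; cv2.imwrite('pics/c2.png',cv2.resize(a,None,fx=4,fy=4,interpolation=cv2.INTER_CUBIC))
for n,u,v,z,t in [('side',210,171,30,'tinA'),('side',338,288,30,'tinB'),('side',221,195,36,'blkA'),('side',246,220,36,'blkB'),('side',280,253,36,'blkC'),('side',265,182,4,'mat'),('side',229,275,0,'can'),('side',245,160,24,'tape'),('side',173,140,10,'pot'),
 ('scene',320,223,30,'tinA'),('scene',181,152,30,'tinB'),('scene',296,200,36,'blkA'),('scene',260,180,36,'blkB'),('scene',227,165,36,'blkC'),('scene',260,231,4,'mat'),('scene',440,285,20,'clampthing')]:
    print(t,n,onz(n,u,v,z).round())
```

```text
tinA side [486. 263.  30.]
tinB side [ 496. -506.   30.]
blkA side [437.  92.  36.]
blkB side [435. -83.  36.]
blkC side [ 436. -286.   36.]
mat side [649. 104.   4.]
can side [ 262. -246.    0.]
tape side [654. 259.  24.]
pot side [484. 600.  10.]
tinA scene [498. 272.  30.]
tinB scene [ 508. -491.   30.]
blkA scene [453. 129.  36.]
blkB scene [444. -65.  36.]
blkC scene [ 453. -246.   36.]
mat scene [656. 100.   4.]
clampthing scene [485. 760.  20.]
```

View pics/c1.png

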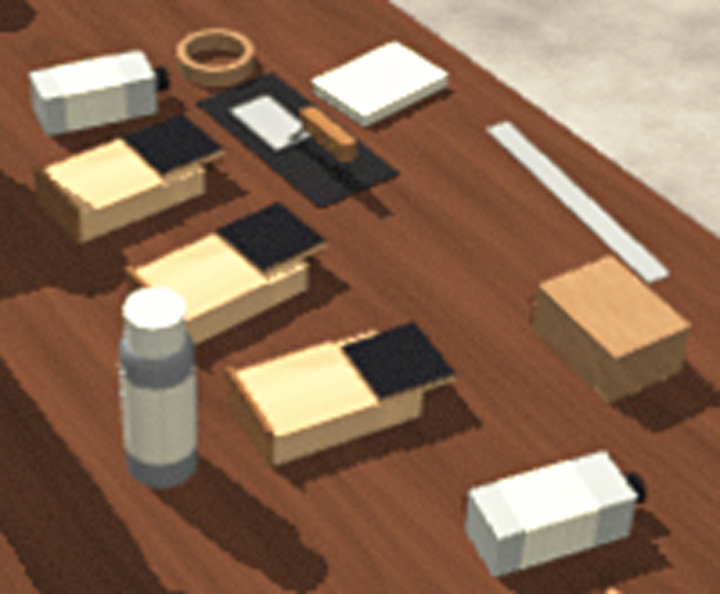

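View pics/c2.png

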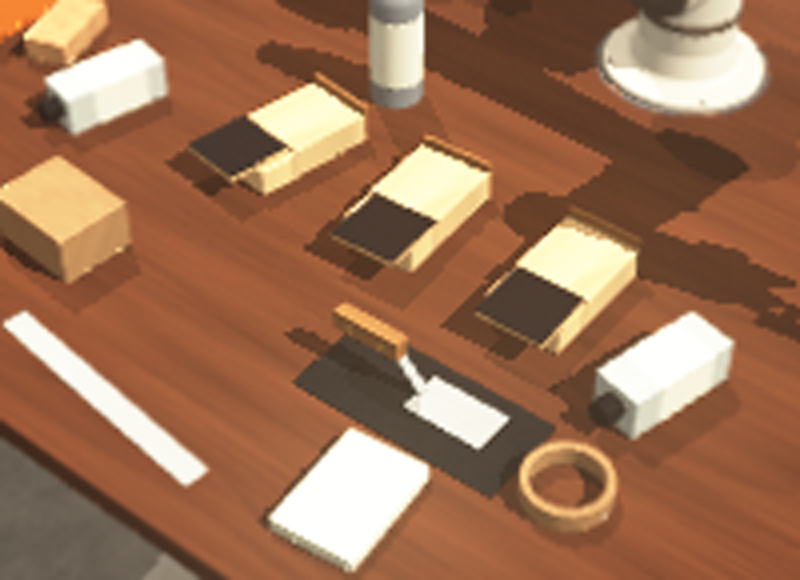

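Both crops show all panels, spatula and tins clearly; now the corner triangulation.

```bash
cat > m.py <<'E'
from h import *
f1=lambda x,y:(185+x/3.6,145+y/3.6); f2=lambda x,y:(155+x/4,130+y/4)
D={'A':([(125,140),(180,117),(223,153),(166,173)],[(586,297),(545,346),(476,313),(520,260)],40),
'B':([(217,238),(275,204),(328,241),(266,272)],[(438,220),(396,266),(333,231),(378,190)],40),
'C':([(343,347),(410,323),(455,377),(381,397)],[(287,146),(235,180),(190,148),(229,117)],40),
'blade':([(232,108),(268,95),(304,128),(270,150)],[(510,418),(478,449),(404,405),(433,376)],7),
'mat':([(198,101),(275,74),(399,173),(325,206)],[(555,430),(492,497),(294,381),(352,335)],4),
'handle top far/near end':([(303,113),(355,140)],[(405,348),(340,308)],64),
'tinA top':([(30,70),(140,52),(152,78),(45,98)],[(690,313),(600,376)],50),
'tinB top':([(468,492),(605,453),(636,492),(497,527)],[(150,42),(50,80),(67,98),(165,72)],50)}
for k,(a,b,z) in D.items():
    P=np.array([onz('side',*f1(*q),z)[:2] for q in a]); Q=np.array([onz('scene',*f2(*q),z)[:2] for q in b])
    print(k,'side',P.mean(0).round(),P.round().tolist(),'scene',Q.mean(0).round(),Q.round().tolist())
E
python3 m.py
```

```text
A side [505. 114.] [[467.0, 152.0], [539.0, 155.0], [542.0, 73.0], [472.0, 77.0]] scene [505. 125.] [[463.0, 162.0], [546.0, 169.0], [551.0, 89.0], [459.0, 78.0]]
B side [503. -75.] [[458.0, -44.0], [538.0, -31.0], [547.0, -110.0], [469.0, -115.0]] scene [504. -63.] [[462.0, -27.0], [546.0, -17.0], [544.0, -103.0], [463.0, -108.0]]
C side [ 498. -288.] [[467.0, -245.0], [540.0, -254.0], [528.0, -335.0], [456.0, -318.0]] scene [ 504. -280.] [[466.0, -236.0], [546.0, -241.0], [536.0, -320.0], [467.0, -324.0]]
blade side [643. 134.] [[622.0, 177.0], [671.0, 175.0], [667.0, 99.0], [612.0, 86.0]] scene [645. 135.] [[619.0, 181.0], [670.0, 180.0], [669.0, 91.0], [621.0, 89.0]]
mat side [654.  93.] [[599.0, 214.0], [704.0, 210.0], [707.0, -24.0], [606.0, -26.0]] scene [660. 105.] [[603.0, 222.0], [706.0, 223.0], [709.0, -16.0], [624.0, -12.0]]
handle top far/near end side [644.  22.] [[636.0, 58.0], [652.0, -13.0]] scene [650.  36.] [[652.0, 78.0], [648.0, -5.0]]
tinA top side [494. 269.] [[440.0, 316.0], [562.0, 278.0], [546.0, 225.0], [427.0, 257.0]] scene [492. 250.] [[428.0, 262.0], [555.0, 238.0]]
tinB top side [ 501. -498.] [[441.0, -459.0], [569.0, -492.0], [559.0, -541.0], [436.0, -503.0]] scene [ 501. -487.] [[425.0, -493.0], [554.0, -531.0], [566.0, -489.0], [458.0, -435.0]]
```

```bash
r='x'; python3 -m handwheel '[{"x":0.12,"y":-0.164,"az":-0.091},{"x":0.12,"y":-0.164,"az":-0.091},{"x":0.12,"y":-0.164,"az":-0.091},{"x":0.12,"y":-0.164,"az":-0.091},{"x":0.12,"y":-0.164,"az":-0.091},{"x":0.12,"y":-0.164,"az":-0.091},{"x":0.12,"y":-0.164,"az":-0.091},{"x":0.12,"y":-0.164,"az":-0.091}]'
python3 -m handwheel '[{"x":0.12,"y":-0.164},{"x":0.12,"y":-0.164},{"x":0.12,"y":-0.164},{"x":0.12,"y":-0.164},{"x":0.12,"y":-0.164},{"x":0.12,"y":-0.164},{"x":0.12,"y":-0.164},{"x":0}]'
python3 - <<'E'
from h import *
s=arm.read_state(); print(s['position'],s['ee_rot'],s['joints']); print(arm.camera_params('wrist')); snap('wrist','w1.png')
print('carton',onz('side',355,231,60)[:2],onz('scene',155+64/4,130+210/4,60)[:2])
E
```

```text
[258.55074591 568.53985315 230.46041806] [ 9.77300328e-01 -2.11856957e-01 -1.17284760e-04  8.27479616e-04] [ 1.40256996e+00  3.85400202e-01  6.93184320e-03 -3.32518337e-04
 -1.19397064e+00 -2.58600488e-01]
{'K': array([[321.86249649,   0.        , 259.87421699],
       [  0.        , 321.86249649, 191.39621505],
       [  0.        ,   0.        ,   1.        ]]), 'k1': 0.005893752205862839, 'position': array([332.86465764, 535.0792762 , 372.55004233]), 'orientation': array([-0.53388888,  0.83020641,  0.13427616, -0.08769208])}
carton [ 694.97517374 -363.6348464 ] [ 712.21424544 -332.63622721]invalid input at $[0]: expected keys x, y, z, ax, ay, az
invalid input at $[0]: expected keys x, y, z, ax, ay, az
```

View pics/w1.png

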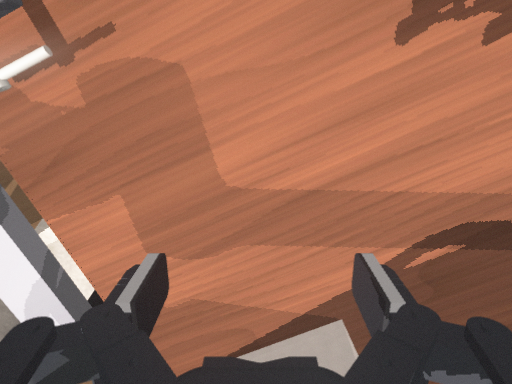

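The arm hadn't moved (every row needs all six keys); the wrist picture shows only bare bench. I'll repeat the move with complete rows.

```bash
python3 -m handwheel '[{"x":0.12,"y":-0.164,"z":0,"ax":0,"ay":0,"az":-0.091},{"x":0.12,"y":-0.164,"z":0,"ax":0,"ay":0,"az":-0.091},{"x":0.12,"y":-0.164,"z":0,"ax":0,"ay":0,"az":-0.091},{"x":0.12,"y":-0.164,"z":0,"ax":0,"ay":0,"az":-0.091},{"x":0.12,"y":-0.164,"z":0,"ax":0,"ay":0,"az":-0.091},{"x":0.12,"y":-0.164,"z":0,"ax":0,"ay":0,"az":-0.091},{"x":0.12,"y":-0.164,"z":0,"ax":0,"ay":0,"az":-0.091},{"x":0.12,"y":-0.164,"z":0,"ax":0,"ay":0,"az":-0.091}]'
python3 -m handwheel '[{"x":0.12,"y":-0.164,"z":0,"ax":0,"ay":0,"az":0},{"x":0.12,"y":-0.164,"z":0,"ax":0,"ay":0,"az":0},{"x":0.12,"y":-0.164,"z":0,"ax":0,"ay":0,"az":0},{"x":0.12,"y":-0.164,"z":0,"ax":0,"ay":0,"az":0},{"x":0.12,"y":-0.164,"z":0,"ax":0,"ay":0,"az":0},{"x":0.12,"y":-0.164,"z":0,"ax":0,"ay":0,"az":0},{"x":0.12,"y":-0.164,"z":0,"ax":0,"ay":0,"az":0},{"x":0,"y":0,"z":0,"ax":0,"ay":0,"az":0}]'
python3 - <<'E'
from h import *
s=arm.read_state(); print(s['position'],s['ee_rot'],s['joints']); p=arm.camera_params('wrist');print(p['position'],p['orientation']); snap('wrist','w2.png')
E
```

```text
clock: 1.0
position: [451.3, 305.0, 231.3]
ee_rot: [-0.705, 0.709, 0.0, -0.0]
contact_force: [0.5, -0.6, -0.4]
gripper_width: 85.6
grasp_force: 0.0
clock: 1.8
position: [620.5, 73.3, 230.3]
ee_rot: [-0.705, 0.709, -0.0, -0.001]
contact_force: [0.0, 0.1, -0.9]
gripper_width: 85.2
grasp_force: 0.0
[620.47644513  73.26309814 230.27316605] [-7.05368577e-01  7.08840463e-01 -8.19172611e-05 -6.01616032e-04] [ 3.76481237e-01  3.85477569e-01  6.19258240e-03  6.73828322e-04
 -1.19255184e+00 -3.81640394e-01]
[620.45832446  -7.8980818  372.41900997] [ 2.80436031e-03  9.87193437e-01  1.59502789e-01 -3.36081573e-04]
```

View pics/w2.png

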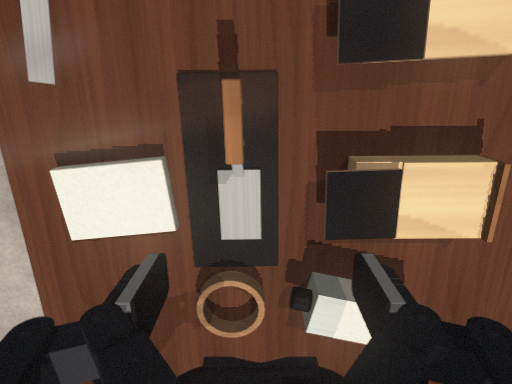

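Wrist view: spatula handle (232,122), blade (240,205), panel A (363,205), tape (231,304), tin A (340,305), pad (115,198). Measure on planes.

Run:
```python
from h import *
w=lambda u,v,z: onz('wrist',u,v,z)[:2].round(1).tolist()
im=cv2.imread('pics/w2.png'); hsv=cv2.cvtColor(im,cv2.COLOR_BGR2HSV)
def rect(m,box,z,t):
    x0,y0,x1,y1=box; q=np.zeros_like(m); q[y0:y1,x0:x1]=m[y0:y1,x0:x1]
    c=max(cv2.findContours(q,0,1)[0],key=cv2.contourArea); r=cv2.minAreaRect(c); b=cv2.boxPoints(r)
    P=np.array([w(*k,z) for k in b]); e=np.linalg.norm(np.roll(P,-1,0)-P,axis=1)
    d=P[1]-P[0]; print(t,P.mean(0).round(1),'sides',e.round(1),'ang',np.degrees(np.arctan2(d[1],d[0])).round(1),b.round(0).tolist())
br=hsv[...,2]; 
rect(((hsv[...,1]<60)&(br>110)).astype(np.uint8),(200,160,280,255),7,'blade')
rect(((hsv[...,1]>140)&(br>150)).astype(np.uint8),(215,70,250,168),64,'handle')
rect((br<45).astype(np.uint8),(322,160,404,245),40,'panelA')
rect((br<45).astype(np.uint8),(335,0,430,65),40,'panelB part')
rect(((hsv[...,1]<60)&(br>110)).astype(np.uint8),(50,150,185,245),18,'pad')
print('blockA step corners',w(403,160,36),w(402,240,36),'strip',w(488,160,46),w(484,241,46))
print('mat',w(180,71,4),w(277,71,4),w(277,266,4),w(193,266,4))
print('tape',w(231,300,24),'tinA cap tip',w(292,299,25),'tin top corners',w(310,273,50),w(303,333,50))
```

```text
blade [643.4 129.7] sides [49.8 96.5 53.8 96.9] ang -177.2 [[217.0, 165.0], [259.0, 163.0], [263.0, 238.0], [221.0, 240.0]]
handle [645.4  28.4] sides [14.2 76.  15.4 76.2] ang -177.6 [[222.0, 81.0], [238.0, 80.0], [242.0, 162.0], [226.0, 163.0]]
panelA [507.  121.9] sides [80.4 75.7 81.1 81.2] ang -86.5 [[326.0, 239.0], [326.0, 171.0], [397.0, 171.0], [397.0, 239.0]]
panelB part [508.8 -52.2] sides [69.8 52.8 73.8 52.3] ang 179.7 [[339.0, 0.0], [416.0, 0.0], [416.0, 62.0], [339.0, 62.0]]
pad [790.2 121.4] sides [138.1  91.7 149.4  94.2] ang -174.6 [[49.0, 167.0], [171.0, 155.0], [178.0, 230.0], [57.0, 242.0]]
blockA step corners [466.5, 70.9] [454.7, 165.6] strip [383.3, 69.1] [367.4, 162.1]
mat [704.2, -20.2] [600.3, -19.8] [597.3, 218.9] [706.9, 218.3]
tape [656.9, 256.2] tinA cap tip [578.7, 254.3] tin top corners [561.9, 200.2] [566.7, 285.4]
```

```bash
python3 -m handwheel '[{"x":0.031,"y":-0.037,"z":0,"ax":0,"ay":0,"az":0},{"x":0.031,"y":-0.037,"z":0,"ax":0,"ay":0,"az":0},{"x":0.031,"y":-0.037,"z":-0.1,"ax":0,"ay":0,"az":0},{"x":0.031,"y":-0.037,"z":-0.15,"ax":0,"ay":0,"az":0},{"x":0,"y":0,"z":-0.2,"ax":0,"ay":0,"az":0},{"x":0,"y":0,"z":-0.2,"ax":0,"ay":0,"az":0},{"x":0,"y":0,"z":-0.15,"ax":0,"ay":0,"az":0},{"x":0,"y":0,"z":-0.1,"ax":0,"ay":0,"az":0}]'
python3 -m handwheel '[{"x":0,"y":0,"z":-0.04,"ax":0,"ay":0,"az":0},{"x":0,"y":0,"z":-0.04,"ax":0,"ay":0,"az":0},{"x":0,"y":0,"z":0,"ax":0,"ay":0,"az":0},{"x":0,"y":0,"z":0,"ax":0,"ay":0,"az":0},{"x":0,"y":0,"z":0,"ax":0,"ay":0,"az":0},{"x":0,"y":0,"z":0,"ax":0,"ay":0,"az":0},{"x":0,"y":0,"z":0,"ax":0,"ay":0,"az":0},{"x":0,"y":0,"z":0,"ax":0,"ay":0,"az":0}]'
python3 -m handwheel '[{"x":0,"y":0,"z":0,"ax":0,"ay":0,"az":0},{"x":0,"y":0,"z":0,"ax":0,"ay":0,"az":0},{"x":0,"y":0,"z":0,"ax":0,"ay":0,"az":0},{"x":0,"y":0,"z":0,"ax":0,"ay":0,"az":0},{"x":0,"y":0,"z":0,"ax":0,"ay":0,"az":0},{"x":0,"y":0,"z":0,"ax":0,"ay":0,"az":0},{"x":0,"y":0,"z":0,"ax":0,"ay":0,"az":0},{"x":0,"y":0,"z":0,"ax":0,"ay":0,"az":0}]' -1
```

```text
clock: 2.65
position: [642.2, 47.6, 48.7]
ee_rot: [0.708, -0.707, -0.001, 0.002]
contact_force: [-0.5, 0.2, 0.1]
gripper_width: 85.8
grasp_force: 0.0
clock: 3.45
position: [643.6, 47.3, 35.7]
ee_rot: [0.707, -0.707, 0.0, -0.0]
contact_force: [-0.0, 1.0, -1.3]
gripper_width: 85.8
grasp_force: 0.0
clock: 4.25
position: [643.7, 47.4, 35.5]
ee_rot: [0.707, -0.707, 0.0, -0.0]
contact_force: [1.0, 0.1, 0.9]
gripper_width: 17.2
grasp_force: 61.8
```

```bash
python3 -m handwheel '[{"x":0,"y":0,"z":0.05,"ax":0,"ay":0,"az":0},{"x":0,"y":0,"z":0.1,"ax":0,"ay":0,"az":0},{"x":0,"y":0,"z":0.15,"ax":0,"ay":0,"az":0},{"x":0.04,"y":0.05,"z":0.15,"ax":0,"ay":0,"az":0.09},{"x":0.06,"y":0.08,"z":0.05,"ax":0,"ay":0,"az":0.09},{"x":0.06,"y":0.08,"z":0,"ax":0,"ay":0,"az":0.09},{"x":0.06,"y":0.08,"z":0,"ax":0,"ay":0,"az":0.09},{"x":0.06,"y":0.08,"z":0,"ax":0,"ay":0,"az":0.09}]'
python3 -m handwheel '[{"x":0,"y":0,"z":0,"ax":0,"ay":0,"az":0.09},{"x":0,"y":0,"z":0,"ax":0,"ay":0,"az":0.09},{"x":0,"y":0,"z":0,"ax":0,"ay":0,"az":0.09},{"x":0,"y":0,"z":0,"ax":0,"ay":0,"az":0.09},{"x":0,"y":0,"z":0,"ax":0,"ay":0,"az":0.09},{"x":0,"y":0,"z":0,"ax":0,"ay":0,"az":0.09},{"x":0,"y":0,"z":0,"ax":0,"ay":0,"az":0.01},{"x":0,"y":0,"z":0,"ax":0,"ay":0,"az":0}]'
python3 - <<'E'
from h import *
s=arm.read_state(); print(s['position'],s['ee_rot'],s['joints']); a=snap('side','s1.png'); b=snap('scene','sc1.png'); c=snap('wrist','w3.png')
im=np.hstack([cv2.resize(a[140:300,190:350],(400,400)),cv2.resize(b[140:280,220:360],(400,400))]);cv2.imwrite('pics/v1.png',im[:,:,::-1])
E
```

```text
clock: 5.05
position: [699.3, 121.8, 135.5]
ee_rot: [0.909, -0.416, -0.0, 0.0]
contact_force: [-0.6, 0.2, -1.8]
gripper_width: 16.7
grasp_force: 61.6
clock: 5.85
position: [699.3, 121.3, 135.3]
ee_rot: [1.0, -0.001, -0.0, -0.0]
contact_force: [-0.6, 0.3, -1.4]
gripper_width: 17.1
grasp_force: 61.5
[699.25155864 121.25070147 135.33350074] [ 9.99999402e-01 -1.07252650e-03 -2.14855617e-04 -7.49813398e-06] [ 3.98732954e-01  5.96803556e-01  1.16781091e-01 -2.04104242e-04
 -1.09116386e+00  1.17001254e+00]
```

View pics/v1.png

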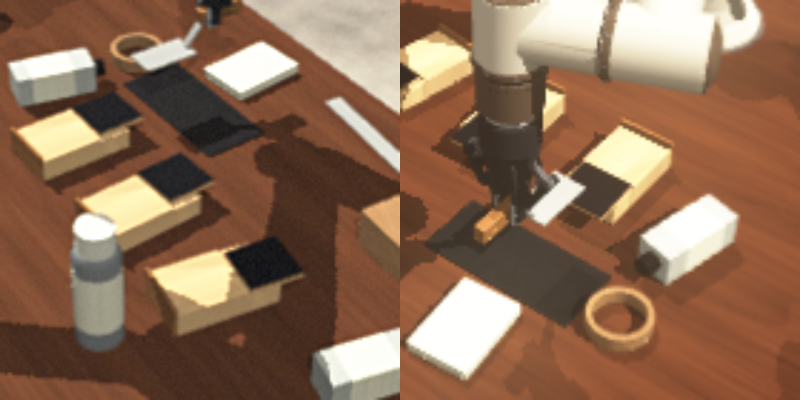

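View pics/w3.png

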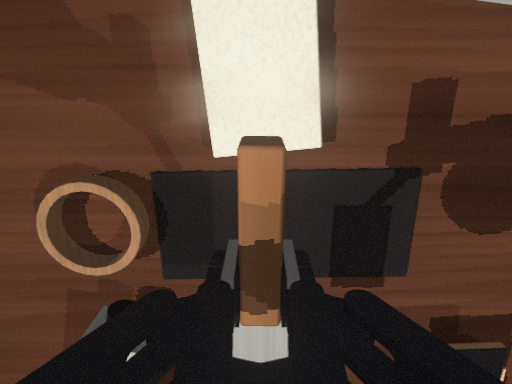

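Blade is held flat and pointing at the robot; handle centred in wrist view. Descend, then compute tip position.

```bash
python3 -m handwheel '[{"x":0,"y":0,"z":-0.04,"ax":0,"ay":0,"az":0.03},{"x":0,"y":0,"z":-0.08,"ax":0,"ay":0,"az":0},{"x":0,"y":0,"z":-0.08,"ax":0,"ay":0,"az":0},{"x":0,"y":0,"z":-0.08,"ax":0,"ay":0,"az":0},{"x":0,"y":0,"z":-0.08,"ax":0,"ay":0,"az":0},{"x":0,"y":0,"z":-0.035,"ax":0,"ay":0,"az":0},{"x":0,"y":0,"z":0,"ax":0,"ay":0,"az":0},{"x":0,"y":0,"z":0,"ax":0,"ay":0,"az":0}]'
python3 - <<'E'
from h import *
print(arm.read_state()['position'])
print('tip before scene',onz('scene',284.4,204.8,107),onz('scene',276.7,200.2,107),'side',onz('side',243,164,107),onz('side',247,168,107))
a=snap('side','s2.png')[145:215,200:320]; b=snap('scene','sc2.png')[170:240,250:370]
im=np.vstack([cv2.resize(a,(514,300),interpolation=2),cv2.resize(b,(514,300),interpolation=2)]);cv2.imwrite('pics/v2.png',im[:,:,::-1])
E
```

```text
clock: 6.8
position: [700.0, 121.4, 57.0]
ee_rot: [1.0, 0.024, 0.001, -0.0]
contact_force: [0.6, 0.4, -1.3]
gripper_width: 16.9
grasp_force: 61.5
[700.03800385 121.4068142   57.02055541]
tip before scene [568.09789537 147.92718982 107.        ] [565.5510097  110.06712697 107.        ] side [563.75192685 133.03581911 107.        ] [561.47778116 101.37855801 107.        ]
```

View pics/v2.png

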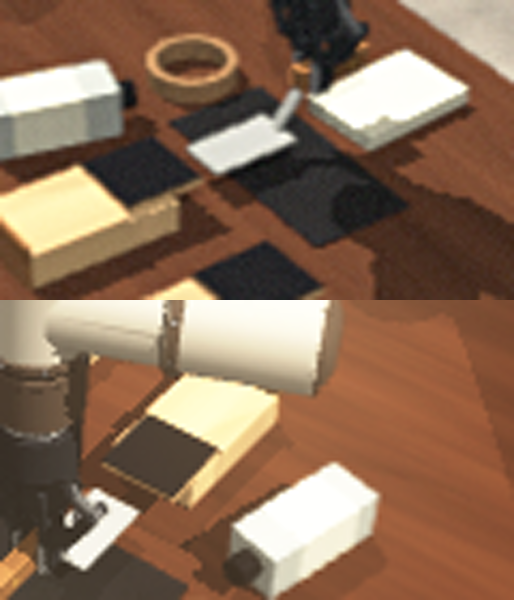

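```bash
cat > arc.py <<'E'
import numpy as np
def table(r=56,n=17,th1=112,k=0.55,x0=0):
    th=np.radians(np.linspace(0,th1,n)); ph=k*th
    T=r*np.c_[np.cos(th),np.sin(th)]
    P=T+131*np.c_[np.cos(ph),np.sin(ph)]+28.5*np.c_[-np.sin(ph),np.cos(ph)]
    d=np.diff(P,axis=0)/200
    for i,q in enumerate(d): print(i,q.round(3),'ay',(-np.degrees(ph[1]-ph[0])/90).round(3),'theta',np.degrees(th[i+1]).round())
    print('end TCP rel hinge',P[-1].round(),'start',P[0].round())
table()
E
python3 arc.py
python3 -m handwheel '[{"x":-0.04,"y":0.01,"z":0,"ax":0,"ay":0,"az":0},{"x":-0.05,"y":0,"z":0,"ax":0,"ay":0,"az":0},{"x":-0.05,"y":0,"z":0,"ax":0,"ay":0,"az":0},{"x":-0.05,"y":0,"z":0,"ax":0,"ay":0,"az":0},{"x":-0.05,"y":0,"z":0,"ax":0,"ay":0,"az":0},{"x":0,"y":0,"z":0,"ax":0,"ay":0,"az":0},{"x":0,"y":0,"z":0,"ax":0,"ay":0,"az":0},{"x":0,"y":0,"z":0,"ax":0,"ay":0,"az":0}]'
```

```text
0 [-0.013  0.078] ay -0.043 theta 7.0
1 [-0.02   0.076] ay -0.043 theta 14.0
2 [-0.027  0.074] ay -0.043 theta 21.0
3 [-0.034  0.072] ay -0.043 theta 28.0
4 [-0.04   0.068] ay -0.043 theta 35.0
5 [-0.046  0.064] ay -0.043 theta 42.0
6 [-0.052  0.06 ] ay -0.043 theta 49.0
7 [-0.057  0.055] ay -0.043 theta 56.0
8 [-0.061  0.049] ay -0.043 theta 63.0
9 [-0.065  0.043] ay -0.043 theta 70.0
10 [-0.069  0.037] ay -0.043 theta 77.0
11 [-0.071  0.03 ] ay -0.043 theta 84.0
12 [-0.073  0.024] ay -0.043 theta 91.0
13 [-0.075  0.017] ay -0.043 theta 98.0
14 [-0.075  0.01 ] ay -0.043 theta 105.0
15 [-0.075  0.003] ay -0.043 theta 112.0
end TCP rel hinge [ 16. 181.] start [187.  28.]
clock: 7.7
position: [652.0, 123.4, 56.5]
ee_rot: [1.0, 0.024, 0.0, -0.0]
contact_force: [0.2, -0.8, -1.7]
gripper_width: 16.8
grasp_force: 61.5
```

```bash
python3 -m handwheel '[{"x":-0.013,"y":0,"z":0.096,"ax":0,"ay":-0.043,"az":0},{"x":-0.02,"y":0,"z":0.076,"ax":0,"ay":-0.043,"az":0},{"x":-0.027,"y":0,"z":0.074,"ax":0,"ay":-0.043,"az":0},{"x":-0.034,"y":0,"z":0.072,"ax":0,"ay":-0.043,"az":0},{"x":-0.04,"y":0,"z":0.068,"ax":0,"ay":-0.043,"az":0},{"x":-0.046,"y":0,"z":0.064,"ax":0,"ay":-0.043,"az":0},{"x":-0.052,"y":0,"z":0.06,"ax":0,"ay":-0.043,"az":0},{"x":-0.057,"y":0,"z":0.055,"ax":0,"ay":-0.043,"az":0}]'
python3 - <<'E'
from h import *
s=arm.read_state();print(s['position'],s['joints'])
a=snap('side','s3.png')[145:215,200:320]; b=snap('scene','sc3.png')[160:230,240:360]
im=np.vstack([cv2.resize(a,(514,300),interpolation=2),cv2.resize(b,(514,300),interpolation=2)]);cv2.imwrite('pics/v3.png',im[:,:,::-1])
E
```

```text
clock: 8.5
position: [616.5, 114.6, 165.6]
ee_rot: [0.97, 0.02, 0.243, 0.014]
contact_force: [1.7, -0.9, -0.4]
gripper_width: 17.3
grasp_force: 61.5
[616.4731716  114.59964786 165.58022969] [ 0.4137533   0.25041485 -0.74669754  1.03384018 -0.24151335  0.22466836]
```

View pics/v3.png

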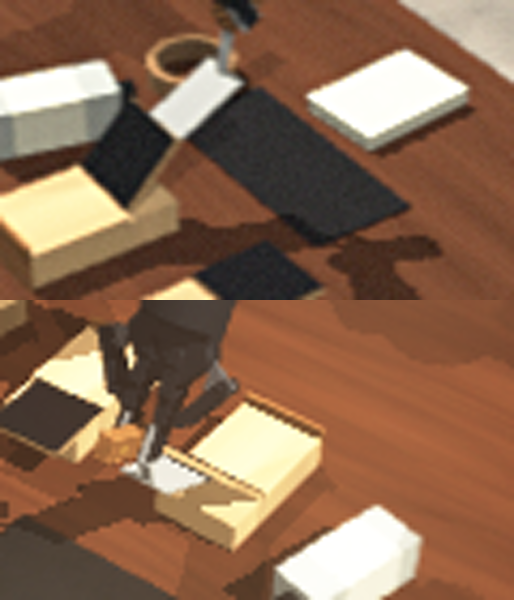

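The blade lifts panel A to about 50° (side crop, panel at (125,155)), but tilting the wrist brings it close to a singularity (j5≈-0.24). I'll reduce the tilt to 10° while pushing with the tip.

```bash
python3 -m handwheel '[{"x":-0.0044,"y":0.004,"z":-0.0166,"ax":0,"ay":0.025,"az":0},{"x":-0.0044,"y":0.004,"z":-0.0166,"ax":0,"ay":0.025,"az":0},{"x":-0.0044,"y":0.004,"z":-0.0166,"ax":0,"ay":0.025,"az":0},{"x":-0.0044,"y":0.004,"z":-0.0166,"ax":0,"ay":0.025,"az":0},{"x":-0.0044,"y":0.004,"z":-0.0166,"ax":0,"ay":0.025,"az":0},{"x":-0.0044,"y":0.004,"z":-0.0166,"ax":0,"ay":0.025,"az":0},{"x":-0.0044,"y":0.004,"z":-0.0166,"ax":0,"ay":0.025,"az":0},{"x":-0.0044,"y":0.004,"z":-0.0166,"ax":0,"ay":0.025,"az":0}]'
python3 - <<'E'
from h import *
s=arm.read_state();print(s['joints']); print(R.from_quat(s['ee_rot']).as_matrix().round(3))
E
```

```text
clock: 9.4
position: [611.8, 121.4, 139.2]
ee_rot: [0.996, 0.021, 0.09, 0.01]
contact_force: [0.6, 0.2, -1.8]
gripper_width: 17.0
grasp_force: 61.5
[ 0.50162808  0.38355796 -0.31367994  0.15072765 -0.72797099  1.00574371]
[[ 0.983  0.04   0.179]
 [ 0.043 -0.999 -0.016]
 [ 0.179  0.023 -0.984]]
```

```bash
python3 -m handwheel '[{"x":-0.03,"y":0,"z":0.008,"ax":0,"ay":0,"az":0},{"x":-0.03,"y":0,"z":0.006,"ax":0,"ay":0,"az":0},{"x":-0.03,"y":0,"z":0.004,"ax":0,"ay":0,"az":0},{"x":-0.03,"y":0,"z":0.002,"ax":0,"ay":0,"az":0},{"x":-0.03,"y":0,"z":0,"ax":0,"ay":0,"az":0},{"x":-0.03,"y":0,"z":-0.002,"ax":0,"ay":0,"az":0},{"x":-0.03,"y":0,"z":-0.004,"ax":0,"ay":0,"az":0},{"x":-0.03,"y":0,"z":0,"ax":0,"ay":0,"az":0}]'
python3 -m handwheel '[{"x":0,"y":0,"z":0,"ax":0,"ay":0,"az":0},{"x":0,"y":0,"z":0,"ax":0,"ay":0,"az":0},{"x":0,"y":0,"z":0,"ax":0,"ay":0,"az":0},{"x":0.03,"y":0,"z":0.02,"ax":0,"ay":0.01,"az":0},{"x":0.05,"y":0,"z":0.02,"ax":0,"ay":0.02,"az":0},{"x":0.1,"y":0,"z":0.02,"ax":0,"ay":0.04,"az":0},{"x":0.1,"y":0,"z":0,"ax":0,"ay":0.045,"az":0},{"x":0.1,"y":0,"z":0,"ax":0,"ay":0,"az":0}]'
python3 - <<'E'
from h import *
s=arm.read_state();print(s['joints'])
a=snap('side','s4.png')[145:215,200:320]; b=snap('scene','sc4.png')[160:230,240:360]
im=np.vstack([cv2.resize(a,(514,300),interpolation=2),cv2.resize(b,(514,300),interpolation=2)]);cv2.imwrite('pics/v4.png',im[:,:,::-1])
E
```

```text
clock: 10.2
position: [563.3, 119.2, 142.9]
ee_rot: [0.995, 0.021, 0.092, 0.012]
contact_force: [0.3, -0.6, -1.5]
gripper_width: 17.3
grasp_force: 61.5
clock: 11.0
position: [643.0, 119.6, 155.0]
ee_rot: [1.0, 0.021, 0.002, 0.009]
contact_force: [-0.7, 0.2, -1.2]
gripper_width: 17.4
grasp_force: 61.5
[ 0.43964407  0.4901164  -0.02931494  0.0219229  -1.05502093  1.16278754]
```

View pics/v4.png

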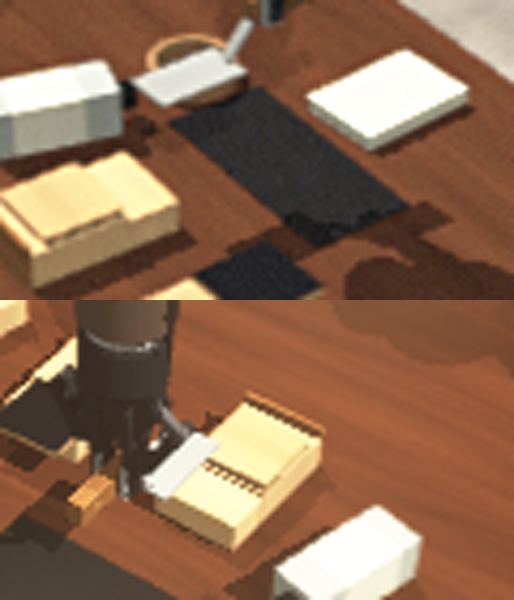

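Panel A is turned: bare face up, resting on the near half with its far edge at the step (scene crop, (235,470)). Now I'll measure B and C, rectifying their contours in the world plane.

Run:
```python
from h import *
C={'side':{'A':(227,187),'B':(260,210),'C':(295,245)},'scene':{'A':(287,206),'B':(251,187),'C':(214,167)}}
for n,f in (('side','side0.png'),('scene','scene0.png')):
    im=cv2.imread('pics/'+f); g=im.max(2)
    for k,(u,v) in C[n].items():
        m=(g<70).astype(np.uint8); _,lab=cv2.connectedComponents(m); L=lab[v,u]; mm=(lab==L).astype(np.uint8)
        mm=cv2.morphologyEx(mm,cv2.MORPH_OPEN,np.ones((3,3)))
        c=max(cv2.findContours(mm,0,1)[0],key=cv2.contourArea)[:,0]
        P=np.array([onz(n,*q,40)[:2] for q in c]).astype(np.float32); r=cv2.minAreaRect(P)
        print(n,k,len(c),np.round(r[0],1),np.round(r[1],1),round(r[2],1))
```

```text
side A 53 [506.9 125.1] [77.5 84.1] 1.7
side B 56 [504.8 -67.2] [76.5 78.4] 3.2
side C 63 [ 499.9 -284.4] [76.2 76.8] 81.1
scene A 2485 [-463.5 -819.3] [4205.6 5982.5] 38.1Traceback (most recent call last):
  File "<stdin>", line 9, in <module>
  File "h.py", line 15, in onz
    o,d=ray(name,u,v,p); return o+d*(z-o[2])/d[2]
        ~~~^^^^^^^^^^^^
  File "h.py", line 7, in ray
    p=p or arm.camera_params(name); K=np.array(p['K']);
           ~~~~~~~~~~~~~~~~~^^^^^^
ValueError: time passes only in moves, steps and waits
```

```bash
sed -i 's/^table()/table(56,25,118,0.09)/' arc.py; python3 arc.py
python3 -m handwheel '[{"x":0.035,"y":-0.11,"z":0,"ax":0,"ay":0,"az":0.01},{"x":0.035,"y":-0.11,"z":0,"ax":0,"ay":0,"az":0},{"x":0.035,"y":-0.11,"z":0,"ax":0,"ay":0,"az":0},{"x":0.035,"y":-0.11,"z":0,"ax":0,"ay":0,"az":0},{"x":0.035,"y":-0.11,"z":0,"ax":0,"ay":0,"az":0},{"x":0.035,"y":-0.11,"z":0,"ax":0,"ay":0,"az":0},{"x":0.035,"y":-0.11,"z":0,"ax":0,"ay":0,"az":0},{"x":0.035,"y":-0.11,"z":0,"ax":0,"ay":0,"az":0}]'
python3 -m handwheel '[{"x":0,"y":0,"z":-0.05,"ax":0,"ay":0,"az":0},{"x":0,"y":0,"z":-0.1,"ax":0,"ay":0,"az":0},{"x":0,"y":0,"z":-0.1,"ax":0,"ay":0,"az":0},{"x":0,"y":0,"z":-0.1,"ax":0,"ay":0,"az":0},{"x":0,"y":0,"z":-0.1,"ax":0,"ay":0,"az":0},{"x":0,"y":0,"z":-0.04,"ax":0,"ay":0,"az":0},{"x":0,"y":0,"z":0,"ax":0,"ay":0,"az":0},{"x":0,"y":0,"z":0,"ax":0,"ay":0,"az":0}]'
python3 - <<'E'
from h import *
s=arm.read_state();print(s['joints'],s['position']);print(R.from_quat(s['ee_rot']).as_matrix().round(3))
E
```

```text
0 [-0.002  0.029] ay -0.005 theta 5.0
1 [-0.004  0.029] ay -0.005 theta 10.0
2 [-0.006  0.029] ay -0.005 theta 15.0
3 [-0.008  0.028] ay -0.005 theta 20.0
4 [-0.01   0.027] ay -0.005 theta 25.0
5 [-0.012  0.026] ay -0.005 theta 30.0
6 [-0.014  0.025] ay -0.005 theta 34.0
7 [-0.016  0.024] ay -0.005 theta 39.0
8 [-0.017  0.023] ay -0.005 theta 44.0
9 [-0.019  0.021] ay -0.005 theta 49.0
10 [-0.02  0.02] ay -0.005 theta 54.0
11 [-0.022  0.018] ay -0.005 theta 59.0
12 [-0.023  0.016] ay -0.005 theta 64.0
13 [-0.024  0.015] ay -0.005 theta 69.0
14 [-0.024  0.013] ay -0.005 theta 74.0
15 [-0.025  0.011] ay -0.005 theta 79.0
16 [-0.025  0.009] ay -0.005 theta 84.0
17 [-0.026  0.007] ay -0.005 theta 88.0
18 [-0.026  0.004] ay -0.005 theta 93.0
19 [-0.026  0.002] ay -0.005 theta 98.0
20 [-0.025  0.   ] ay -0.005 theta 103.0
21 [-0.025 -0.002] ay -0.005 theta 108.0
22 [-0.024 -0.004] ay -0.005 theta 113.0
23 [-0.024 -0.006] ay -0.005 theta 118.0
end TCP rel hinge [ 97. 102.] start [187.  28.]
clock: 11.9
position: [695.7, -57.5, 154.7]
ee_rot: [1.0, 0.03, 0.002, 0.01]
contact_force: [0.4, 0.3, -2.2]
gripper_width: 17.0
grasp_force: 61.6
clock: 12.7
position: [696.5, -56.4, 57.7]
ee_rot: [1.0, 0.03, 0.002, 0.01]
contact_force: [-0.4, -0.9, -1.7]
gripper_width: 17.2
grasp_force: 61.5
[ 0.1588244   0.65033346 -0.00828326  0.02611644 -0.91025817  1.45560934] [696.46365826 -56.44376907  57.70627624]
[[ 0.998  0.06   0.005]
 [ 0.06  -0.998 -0.02 ]
 [ 0.004  0.02  -1.   ]]
```

```bash
python3 -m handwheel '[{"x":-0.03,"y":-0.002,"z":0,"ax":0,"ay":0,"az":0},{"x":-0.04,"y":-0.002,"z":0,"ax":0,"ay":0,"az":0},{"x":-0.04,"y":-0.002,"z":0,"ax":0,"ay":0,"az":0},{"x":-0.04,"y":-0.002,"z":0,"ax":0,"ay":0,"az":0},{"x":-0.04,"y":-0.002,"z":0,"ax":0,"ay":0,"az":0},{"x":-0.033,"y":-0.002,"z":0,"ax":0,"ay":0,"az":0},{"x":0,"y":0,"z":0,"ax":0,"ay":0,"az":0},{"x":0,"y":0,"z":0.01,"ax":0,"ay":0,"az":0}]'
python3 -m handwheel '[{"x":-0.002,"y":0,"z":0.029,"ax":0,"ay":-0.005,"az":0},{"x":-0.004,"y":0,"z":0.029,"ax":0,"ay":-0.005,"az":0},{"x":-0.006,"y":0,"z":0.029,"ax":0,"ay":-0.005,"az":0},{"x":-0.008,"y":0,"z":0.028,"ax":0,"ay":-0.005,"az":0},{"x":-0.01,"y":-0.001,"z":0.027,"ax":0,"ay":-0.005,"az":0},{"x":-0.012,"y":-0.001,"z":0.026,"ax":0,"ay":-0.005,"az":0},{"x":-0.014,"y":-0.001,"z":0.025,"ax":0,"ay":-0.005,"az":0},{"x":-0.016,"y":-0.001,"z":0.024,"ax":0,"ay":-0.005,"az":0}]'
python3 -m handwheel '[{"x":-0.017,"y":-0.001,"z":0.023,"ax":0,"ay":-0.005,"az":0},{"x":-0.019,"y":-0.001,"z":0.021,"ax":0,"ay":-0.005,"az":0},{"x":-0.02,"y":-0.001,"z":0.02,"ax":0,"ay":-0.005,"az":0},{"x":-0.022,"y":-0.001,"z":0.018,"ax":0,"ay":-0.005,"az":0},{"x":-0.023,"y":-0.001,"z":0.016,"ax":0,"ay":-0.005,"az":0},{"x":-0.024,"y":-0.001,"z":0.015,"ax":0,"ay":-0.005,"az":0},{"x":-0.024,"y":-0.001,"z":0.013,"ax":0,"ay":-0.005,"az":0},{"x":-0.025,"y":-0.001,"z":0.011,"ax":0,"ay":-0.005,"az":0}]'
python3 - <<'E'
from h import *
snap('side','s5.png'); b=snap('scene','sc5.png')
s=arm.read_state();print(s['joints'],s['position'])
E
```

```text
clock: 13.5
position: [651.3, -59.1, 59.0]
ee_rot: [1.0, 0.03, 0.002, 0.01]
contact_force: [0.3, 0.2, -2.1]
gripper_width: 17.1
grasp_force: 61.5
clock: 14.3
position: [636.9, -59.9, 103.0]
ee_rot: [0.999, 0.029, 0.034, 0.011]
contact_force: [-0.2, 0.5, -2.0]
gripper_width: 17.0
grasp_force: 61.6
clock: 15.1
position: [601.7, -61.6, 130.0]
ee_rot: [0.997, 0.029, 0.065, 0.012]
contact_force: [-0.1, -0.5, -1.1]
gripper_width: 17.3
grasp_force: 61.5
[ 0.18720462  0.38094201 -0.30615027  0.06308876 -0.76086236  1.39820622] [601.21550219 -61.60652675 130.10859954]
```

```bash
python3 -m handwheel '[{"x":-0.025,"y":-0.001,"z":0.009,"ax":0,"ay":-0.005,"az":0},{"x":-0.026,"y":-0.001,"z":0.007,"ax":0,"ay":-0.005,"az":0},{"x":-0.026,"y":-0.001,"z":0.004,"ax":0,"ay":-0.005,"az":0},{"x":-0.026,"y":-0.001,"z":0.002,"ax":0,"ay":-0.005,"az":0},{"x":-0.025,"y":-0.001,"z":0,"ax":0,"ay":-0.005,"az":0},{"x":-0.025,"y":-0.001,"z":0,"ax":0,"ay":-0.005,"az":0},{"x":-0.025,"y":-0.001,"z":0,"ax":0,"ay":-0.005,"az":0},{"x":-0.025,"y":-0.001,"z":0,"ax":0,"ay":-0.005,"az":0}]'
python3 -m handwheel '[{"x":0,"y":0,"z":0,"ax":0,"ay":0,"az":0},{"x":0,"y":0,"z":0,"ax":0,"ay":0,"az":0},{"x":0,"y":0,"z":0,"ax":0,"ay":0,"az":0},{"x":0.03,"y":0,"z":0.03,"ax":0,"ay":0.02,"az":0},{"x":0.05,"y":0,"z":0.05,"ax":0,"ay":0.04,"az":0},{"x":0.1,"y":0,"z":0.05,"ax":0,"ay":0.045,"az":0},{"x":0.1,"y":0,"z":0.05,"ax":0,"ay":0.015,"az":0},{"x":0.1,"y":0,"z":0,"ax":0,"ay":0,"az":0}]'
python3 - <<'E'
from h import *
a=snap('side','s6.png'); b=snap('scene','sc6.png')
s=arm.read_state();print(s['joints'],s['position'])
for f in ('s4','s5','s6'):
    g=cv2.imread(f'pics/{f}.png').max(2); print(f,'black px near B',(g[195:235,235:282]<45).sum())
E
```

```text
clock: 16.0
position: [561.2, -63.1, 134.2]
ee_rot: [0.995, 0.028, 0.096, 0.013]
contact_force: [-0.1, -0.6, -2.6]
gripper_width: 17.1
grasp_force: 61.5
clock: 16.8
position: [640.7, -63.0, 171.6]
ee_rot: [1.0, 0.03, 0.004, 0.01]
contact_force: [0.2, 0.2, -1.6]
gripper_width: 17.0
grasp_force: 61.6
[ 0.1626413   0.45772799 -0.04537576  0.02349493 -1.06493443  1.45561466] [640.48908611 -62.99376584 169.63199179]
s4 black px near B 323
s5 black px near B 243
s6 black px near B 30
```

```bash
cat > cart.py <<'E'
from h import *
f1=lambda x,y:(185+x/3.6,145+y/3.6); f2=lambda x,y:(155+x/4,130+y/4)
print([onz('side',*f1(*q),60)[:2].round().tolist() for q in [(540,290),(610,258),(688,325),(617,358)]])
print([onz('scene',*f2(*q),60)[:2].round().tolist() for q in [(0,212),(57,158),(128,207),(65,262)]])
E
python3 -m handwheel '[{"x":0.026,"y":-0.156,"z":0,"ax":-0.012,"ay":0,"az":-0.033},{"x":0.026,"y":-0.156,"z":0,"ax":0,"ay":0,"az":-0.033},{"x":0.026,"y":-0.156,"z":0,"ax":0,"ay":0,"az":-0.033},{"x":0.026,"y":-0.156,"z":0,"ax":0,"ay":0,"az":-0.034},{"x":0.026,"y":-0.156,"z":0,"ax":0,"ay":-0.04,"az":0},{"x":0.026,"y":-0.156,"z":0,"ax":0,"ay":-0.04,"az":0},{"x":0.026,"y":-0.156,"z":0,"ax":0,"ay":-0.04,"az":0},{"x":0.026,"y":-0.156,"z":0,"ax":0,"ay":-0.045,"az":0}]'
python3 - <<'E'
import cart
from h import *
a=snap('side','s7.png'); b=snap('scene','sc7.png')
s=arm.read_state();print(s['joints'],s['position']);print(R.from_quat(s['ee_rot']).as_matrix().round(3))
im=np.vstack([cv2.resize(a[175:275,200:385],(555,300),interpolation=2),cv2.resize(b[130:230,155:340],(555,300),interpolation=2)]);cv2.imwrite('pics/v5.png',im[:,:,::-1])
E
```

```text
clock: 17.7
position: [678.9, -313.7, 169.7]
ee_rot: [0.989, -0.077, 0.129, 0.01]
contact_force: [0.0, 0.5, -1.9]
gripper_width: 16.9
grasp_force: 61.5
[[657.0, -304.0], [746.0, -306.0], [739.0, -420.0], [653.0, -416.0]]
[[757.0, -384.0], [657.0, -404.0], [667.0, -282.0], [768.0, -271.0]]
[-0.22914526  0.52013751  0.05256118 -0.02487226 -0.84641513  1.6540394 ] [ 676.99518025 -316.24853136  169.2536215 ]
[[ 0.955 -0.159  0.252]
 [-0.154 -0.987 -0.04 ]
 [ 0.255 -0.001 -0.967]]
```

View pics/v5.png

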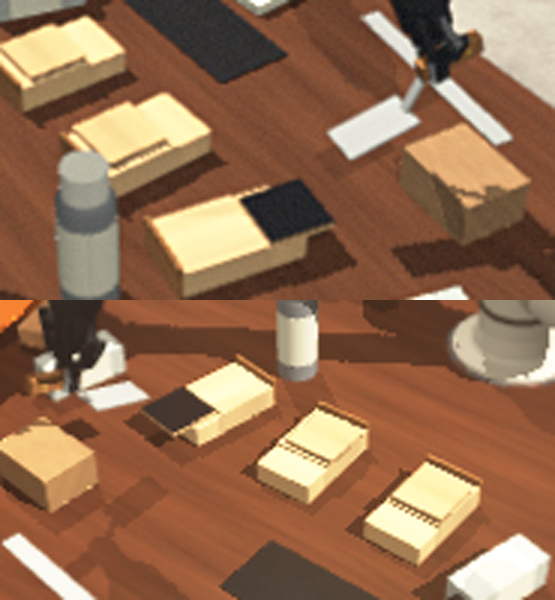

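A and B lie bare side up on their near halves; C is still black (side crop (285,210)). The blade is above, with the carton's near face at x≈657. I'll descend with the blade just clear of both.

```bash
python3 -m handwheel '[{"x":-0.045,"y":0.025,"z":0,"ax":0,"ay":0,"az":0},{"x":0,"y":0,"z":-0.06,"ax":0,"ay":0,"az":0},{"x":0,"y":0,"z":-0.1,"ax":0,"ay":0,"az":0},{"x":0,"y":0,"z":-0.1,"ax":0,"ay":0,"az":0},{"x":0,"y":0,"z":-0.09,"ax":0,"ay":0,"az":0},{"x":0,"y":0,"z":-0.07,"ax":0,"ay":0,"az":0},{"x":0,"y":0,"z":0,"ax":0,"ay":0,"az":0},{"x":0,"y":0,"z":0,"ax":0,"ay":0,"az":0}]'
python3 - <<'E'
from h import *
s=arm.read_state();print(s['position'])
snap('side','s8.png');snap('scene','sc8.png')
E
```

```text
clock: 18.6
position: [670.6, -307.2, 86.2]
ee_rot: [0.989, -0.076, 0.129, 0.01]
contact_force: [0.1, 0.5, -1.0]
gripper_width: 17.3
grasp_force: 61.5
[ 670.61803431 -307.18489274   86.20618702]
```

```bash
python3 -m handwheel '[{"x":-0.02,"y":0,"z":0,"ax":0,"ay":0,"az":0},{"x":-0.03,"y":0.001,"z":0,"ax":0,"ay":0,"az":0},{"x":-0.035,"y":0.001,"z":0,"ax":0,"ay":0,"az":0},{"x":-0.035,"y":0.001,"z":0,"ax":0,"ay":0,"az":0},{"x":-0.035,"y":0.001,"z":0,"ax":0,"ay":0,"az":0},{"x":-0.023,"y":0.001,"z":0,"ax":0,"ay":0,"az":0},{"x":0,"y":0,"z":0,"ax":0,"ay":0,"az":0},{"x":0,"y":0,"z":0.006,"ax":0,"ay":0,"az":0}]'
python3 -c "
import numpy as np
th=np.radians(np.linspace(0,115,24)); T=56*np.c_[np.cos(th),np.sin(th)]; print((np.diff(T,axis=0)/200).round(3).tolist())"
```

```text
clock: 19.5
position: [634.6, -306.8, 87.4]
ee_rot: [0.989, -0.077, 0.129, 0.01]
contact_force: [-0.2, -0.2, -2.8]
gripper_width: 17.0
grasp_force: 61.5
[[-0.001, 0.024], [-0.003, 0.024], [-0.005, 0.024], [-0.007, 0.023], [-0.009, 0.023], [-0.011, 0.022], [-0.013, 0.021], [-0.015, 0.019], [-0.017, 0.018], [-0.018, 0.017], [-0.019, 0.015], [-0.021, 0.013], [-0.022, 0.011], [-0.023, 0.009], [-0.023, 0.007], [-0.024, 0.005], [-0.024, 0.003], [-0.024, 0.001], [-0.024, -0.001], [-0.024, -0.003], [-0.024, -0.005], [-0.023, -0.007], [-0.023, -0.009]]
```

```bash
python3 -m handwheel '[{"x":0,"y":0,"z":0.033,"ax":0,"ay":0,"az":0},{"x":-0.001,"y":0,"z":0.024,"ax":0,"ay":0,"az":0},{"x":-0.003,"y":0,"z":0.024,"ax":0,"ay":0,"az":0},{"x":-0.005,"y":0.001,"z":0.024,"ax":0,"ay":0,"az":0},{"x":-0.007,"y":0.001,"z":0.023,"ax":0,"ay":0,"az":0},{"x":-0.009,"y":0.001,"z":0.023,"ax":0,"ay":0,"az":0},{"x":-0.011,"y":0.002,"z":0.022,"ax":0,"ay":0,"az":0},{"x":-0.013,"y":0.002,"z":0.021,"ax":0,"ay":0,"az":0}]'
python3 -m handwheel '[{"x":-0.015,"y":0.002,"z":0.019,"ax":0,"ay":0,"az":0},{"x":-0.017,"y":0.003,"z":0.018,"ax":0,"ay":0,"az":0},{"x":-0.018,"y":0.003,"z":0.017,"ax":0,"ay":0,"az":0},{"x":-0.019,"y":0.003,"z":0.015,"ax":0,"ay":0,"az":0},{"x":-0.021,"y":0.003,"z":0.013,"ax":0,"ay":0,"az":0},{"x":-0.022,"y":0.003,"z":0.011,"ax":0,"ay":0,"az":0},{"x":-0.023,"y":0.003,"z":0.009,"ax":0,"ay":0,"az":0},{"x":-0.023,"y":0.003,"z":0.007,"ax":0,"ay":0,"az":0}]'
python3 -m handwheel '[{"x":-0.024,"y":0.004,"z":0.005,"ax":0,"ay":0,"az":0},{"x":-0.024,"y":0.004,"z":0.003,"ax":0,"ay":0,"az":0},{"x":-0.024,"y":0.004,"z":0.001,"ax":0,"ay":0,"az":0},{"x":-0.024,"y":0.004,"z":0,"ax":0,"ay":0,"az":0},{"x":-0.024,"y":0.004,"z":0,"ax":0,"ay":0,"az":0},{"x":-0.024,"y":0.004,"z":0,"ax":0,"ay":0,"az":0},{"x":-0.024,"y":0.004,"z":0,"ax":0,"ay":0,"az":0},{"x":-0.024,"y":0.004,"z":0,"ax":0,"ay":0,"az":0}]'
python3 -m handwheel '[{"x":0,"y":0,"z":0,"ax":0,"ay":0,"az":0},{"x":0,"y":0,"z":0,"ax":0,"ay":0,"az":0},{"x":0.02,"y":0,"z":0.04,"ax":0,"ay":0,"az":0},{"x":0.02,"y":0,"z":0.08,"ax":0,"ay":0,"az":0},{"x":0.05,"y":0,"z":0.1,"ax":0,"ay":0,"az":0},{"x":0.1,"y":0,"z":0.05,"ax":0,"ay":0.03,"az":0},{"x":0.1,"y":0,"z":0,"ax":0,"ay":0.06,"az":0},{"x":0,"y":0,"z":0,"ax":0,"ay":0.07,"az":0}]'
python3 - <<'E'
from h import *
a=snap('side','s9.png'); b=snap('scene','sc9.png')
s=arm.read_state();print(s['joints'],s['position']);print(R.from_quat(s['ee_rot']).as_matrix().round(3))
for f in ('s7','s9'):
    g=cv2.imread(f'pics/{f}.png').max(2); print(f,'black px near C',(g[230:260,272:315]<45).sum())
E
```

```text
clock: 20.3
position: [624.7, -305.3, 126.6]
ee_rot: [0.989, -0.077, 0.129, 0.01]
contact_force: [-0.4, -0.7, -1.9]
gripper_width: 17.1
grasp_force: 61.5
clock: 21.1
position: [592.7, -300.6, 148.1]
ee_rot: [0.989, -0.077, 0.129, 0.01]
contact_force: [-0.2, 0.4, -1.6]
gripper_width: 17.4
grasp_force: 61.5
clock: 21.9
position: [554.4, -294.2, 149.8]
ee_rot: [0.989, -0.077, 0.129, 0.01]
contact_force: [-0.5, -0.2, -1.9]
gripper_width: 16.9
grasp_force: 61.5
clock: 22.7
position: [615.2, -294.5, 205.8]
ee_rot: [0.997, -0.075, 0.004, 0.02]
contact_force: [-0.9, 0.0, -2.3]
gripper_width: 17.2
grasp_force: 61.5
[-0.19225978  0.49098184  0.09035478  0.04130324 -1.15875438  1.59831098] [ 615.9726696  -294.0436735   202.87784295]
[[ 0.989 -0.148  0.004]
 [-0.148 -0.988 -0.039]
 [ 0.01   0.038 -0.999]]
s7 black px near C 317
s9 black px near C 0
```

```bash
python3 -m handwheel '[{"x":0.014,"y":0.17,"z":0,"ax":0.025,"ay":0,"az":0},{"x":0.014,"y":0.17,"z":0,"ax":0,"ay":0,"az":-0.0906},{"x":0.014,"y":0.17,"z":0,"ax":0,"ay":0,"az":-0.0906},{"x":0.014,"y":0.17,"z":0,"ax":0,"ay":0,"az":-0.0906},{"x":0.014,"y":0.17,"z":0,"ax":0,"ay":0,"az":-0.0906},{"x":0.014,"y":0.17,"z":0,"ax":0,"ay":0,"az":-0.0906},{"x":0.014,"y":0.17,"z":0,"ax":0,"ay":0,"az":-0.0906},{"x":0.014,"y":0.17,"z":0,"ax":0,"ay":0,"az":-0.0906}]'
python3 -m handwheel '[{"x":0.014,"y":0.17,"z":0,"ax":0,"ay":0,"az":-0.0906},{"x":0.014,"y":0.17,"z":0,"ax":0,"ay":0,"az":-0.0906},{"x":0,"y":0,"z":0,"ax":0,"ay":0,"az":-0.0906},{"x":0,"y":0,"z":-0.1,"ax":0,"ay":0,"az":0},{"x":0,"y":0,"z":-0.15,"ax":0,"ay":0,"az":0},{"x":0,"y":0,"z":-0.15,"ax":0,"ay":0,"az":0},{"x":0,"y":0,"z":-0.1,"ax":0,"ay":0,"az":0},{"x":0,"y":0,"z":0,"ax":0,"ay":0,"az":0}]'
python3 - <<'E'
from h import *
s=arm.read_state();print(s['position']);print(R.from_quat(s['ee_rot']).as_matrix().round(3))
E
```

```text
clock: 23.6
position: [634.9, -21.1, 204.4]
ee_rot: [0.839, -0.545, 0.003, -0.0]
contact_force: [0.1, 0.6, -1.6]
gripper_width: 17.2
grasp_force: 61.4
clock: 24.4
position: [638.2, 44.9, 100.7]
ee_rot: [-0.706, 0.708, -0.0, -0.004]
contact_force: [-0.7, 0.2, -1.5]
gripper_width: 16.8
grasp_force: 61.5
[638.20423033  44.93725054 100.65734858]
[[-0.003 -1.    -0.005]
 [-1.     0.003 -0.005]
 [ 0.005  0.005 -1.   ]]
```

```bash
python3 -m handwheel '[{"x":0.028,"y":0.012,"z":-0.05,"ax":0,"ay":0,"az":0},{"x":0,"y":0,"z":-0.08,"ax":0,"ay":0,"az":0},{"x":0,"y":0,"z":-0.08,"ax":0,"ay":0,"az":0},{"x":0,"y":0,"z":-0.06,"ax":0,"ay":0,"az":0},{"x":0,"y":0,"z":-0.03,"ax":0,"ay":0,"az":0},{"x":0,"y":0,"z":-0.015,"ax":0,"ay":0,"az":0},{"x":0,"y":0,"z":-0.01,"ax":0,"ay":0,"az":0},{"x":0,"y":0,"z":0,"ax":0,"ay":0,"az":0}]'
python3 -m handwheel '[{"x":0,"y":0,"z":0,"ax":0,"ay":0,"az":0},{"x":0,"y":0,"z":0,"ax":0,"ay":0,"az":0},{"x":0,"y":0,"z":0,"ax":0,"ay":0,"az":0},{"x":0,"y":0,"z":0,"ax":0,"ay":0,"az":0},{"x":0,"y":0,"z":0,"ax":0,"ay":0,"az":0},{"x":0,"y":0,"z":0,"ax":0,"ay":0,"az":0},{"x":0,"y":0,"z":0,"ax":0,"ay":0,"az":0},{"x":0,"y":0,"z":0,"ax":0,"ay":0,"az":0}]' 1
python3 -m handwheel '[{"x":0,"y":0,"z":0.05,"ax":0,"ay":0,"az":0},{"x":0,"y":0,"z":0.1,"ax":0,"ay":0,"az":0},{"x":0,"y":0,"z":0.2,"ax":0,"ay":0,"az":0},{"x":0,"y":0,"z":0.2,"ax":0,"ay":0,"az":0},{"x":0,"y":0,"z":0.2,"ax":0,"ay":0,"az":0},{"x":0,"y":0,"z":0.2,"ax":0,"ay":0,"az":0},{"x":0,"y":0,"z":0.1,"ax":0,"ay":0,"az":0},{"x":0,"y":0,"z":0,"ax":0,"ay":0,"az":0}]'
python3 -m handwheel '[{"x":-0.17,"y":0.17,"z":0,"ax":0,"ay":0,"az":0},{"x":-0.17,"y":0.17,"z":0,"ax":0,"ay":0,"az":0},{"x":-0.17,"y":0.17,"z":0,"ax":0,"ay":0,"az":0},{"x":-0.1,"y":0.17,"z":0,"ax":0,"ay":0,"az":0},{"x":0,"y":0.17,"z":0,"ax":0,"ay":0,"az":0},{"x":0,"y":0.17,"z":0,"ax":0,"ay":0,"az":0},{"x":0,"y":0.17,"z":0,"ax":0,"ay":0,"az":0},{"x":0,"y":0,"z":0,"ax":0,"ay":0,"az":0}]'
python3 - <<'E'
from h import *
s=arm.read_state();print(s['position'],s['ee_rot']); np.save('w4.npy',arm.camera_params('wrist'),allow_pickle=True);snap('wrist','w4.png'); snap('side','s10.png'); snap('scene','sc10.png')
E
```

```text
clock: 25.2
position: [646.8, 48.2, 39.2]
ee_rot: [-0.706, 0.708, -0.002, -0.001]
contact_force: [-0.5, -0.1, -1.4]
gripper_width: 17.0
grasp_force: 61.5
clock: 26.0
position: [646.4, 48.1, 38.8]
ee_rot: [-0.706, 0.708, -0.002, -0.001]
contact_force: [0.4, -0.4, -0.3]
gripper_width: 85.4
grasp_force: 0.0
clock: 26.8
position: [648.2, 48.3, 254.4]
ee_rot: [-0.706, 0.708, -0.005, 0.003]
contact_force: [1.2, 0.7, -0.0]
gripper_width: 85.1
grasp_force: 0.0
clock: 27.6
position: [523.8, 289.2, 247.4]
ee_rot: [0.708, -0.707, 0.002, 0.002]
contact_force: [0.4, 0.2, 0.4]
gripper_width: 85.7
grasp_force: 0.0
[523.75078379 289.1732958  247.43863242] [ 0.70754085 -0.70666832  0.00169552  0.00172205]
```

View pics/w4.png

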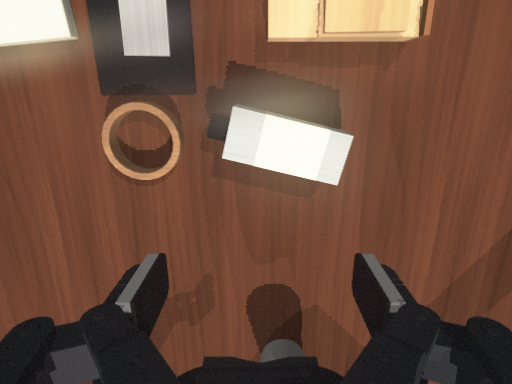

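Wrist view: the spatula is back on its mat (145,25). Panel A is bare side up (370,15), and tin A lies with corners (234,105), (352,136), (338,185), (223,159) and its cap to the left. Compute tin A's pose.

Run:
```python
from h import *
p=np.load('w4.npy',allow_pickle=True).item()
im=cv2.imread('pics/w4.png'); hsv=cv2.cvtColor(im,cv2.COLOR_BGR2HSV)
m=((hsv[...,1]<70)&(hsv[...,2]>110)).astype(np.uint8); q=np.zeros_like(m); q[90:200,205:370]=m[90:200,205:370]
c=max(cv2.findContours(q,0,1)[0],key=cv2.contourArea)[:,0]
P=np.array([onz('wrist',*k,50,p)[:2] for k in c]).astype(np.float32); r=cv2.minAreaRect(P); print('tinA',r)
print('hand corners',[onz('wrist',*k,50,p)[:2].round(1).tolist() for k in [(234,105),(352,136),(338,185),(223,159)]])
print('panelA far edge',onz('wrist',323,25,44,p)[:2],'near',onz('wrist',418,25,44,p)[:2],'block end',onz('wrist',268,25,32,p)[:2],'strip outer',onz('wrist',428,35,46,p)[:2])
for n,u,v,z,t in [('side',354,328,34,'sand'),('side',382,362,20,'tray'),('scene',172,137,34,'sand'),('scene',157,125,20,'tray'),('scene',402,258,50,'pot')]: print(t,onz(n,u,v,z)[:2].round())
```

```text
tinA ((495.01507568359375, 260.85443115234375), (75.03470611572266, 134.6766815185547), 76.44261932373047)
hand corners [[550.3, 227.1], [426.9, 258.6], [437.5, 312.4], [563.5, 283.3]]
panelA far edge [462.92903916 152.76073678] near [371.30618289 152.84976073] block end [515.76192752 150.8399436 ] strip outer [361.17297929 161.87540919]
sand [ 430. -649.]
tray [ 423. -770.]
sand [ 451. -615.]
tray [ 409. -781.]
pot [482. 604.]
```

```bash
python3 -m handwheel '[{"x":-0.009,"y":-0.014,"z":0,"ax":0,"ay":0,"az":-0.0886},{"x":-0.009,"y":-0.014,"z":0,"ax":0,"ay":0,"az":-0.0886},{"x":-0.009,"y":-0.014,"z":0,"ax":0,"ay":0,"az":-0.0886},{"x":-0.009,"y":-0.014,"z":0,"ax":0,"ay":0,"az":-0.0886},{"x":-0.009,"y":-0.014,"z":0,"ax":0,"ay":0,"az":-0.0886},{"x":-0.009,"y":-0.014,"z":0,"ax":0,"ay":0,"az":-0.0886},{"x":-0.009,"y":-0.014,"z":0,"ax":0,"ay":0,"az":-0.0886},{"x":-0.009,"y":-0.014,"z":0,"ax":0,"ay":0,"az":-0.0886}]'
python3 -m handwheel '[{"x":0,"y":0,"z":0,"ax":0,"ay":0,"az":-0.0886},{"x":0,"y":0,"z":0,"ax":0,"ay":0,"az":-0.0886},{"x":0,"y":0,"z":0,"ax":0,"ay":0,"az":-0.0886},{"x":0,"y":0,"z":-0.1,"ax":0,"ay":0,"az":-0.0886},{"x":0,"y":0,"z":-0.2,"ax":0,"ay":0,"az":-0.0886},{"x":0,"y":0,"z":-0.2,"ax":0,"ay":0,"az":0},{"x":0,"y":0,"z":-0.15,"ax":0,"ay":0,"az":0},{"x":0,"y":0,"z":0,"ax":0,"ay":0,"az":0}]'
python3 - <<'E'
from h import *
s=arm.read_state();print(s['position'],s['joints'],s['ee_rot'],'xang',np.degrees(R.from_quat(s['ee_rot']).as_euler('ZYX')))
E
```

```text
clock: 28.55
position: [509.9, 261.9, 248.8]
ee_rot: [-0.222, 0.975, -0.001, -0.002]
contact_force: [0.7, 0.1, 0.0]
gripper_width: 85.1
grasp_force: 0.0
clock: 29.35
position: [507.4, 260.2, 114.5]
ee_rot: [0.121, 0.993, -0.004, -0.006]
contact_force: [-0.1, -0.8, 0.8]
gripper_width: 85.3
grasp_force: 0.0
[507.40567877 260.21096623 114.48621101] [ 0.75564782  0.40960716 -0.27264337 -0.00525574 -0.90225012 -2.56676512] [ 0.12149943  0.99256573 -0.00394945 -0.00596316] xang [ 166.03945269   -0.62327246 -179.4677279 ]
```

```bash
python3 -m handwheel '[{"x":0.008,"y":0.033,"z":0,"ax":0,"ay":0,"az":0},{"x":0,"y":0,"z":-0.1,"ax":0,"ay":0,"az":0},{"x":0,"y":0,"z":-0.15,"ax":0,"ay":0,"az":0},{"x":0,"y":0,"z":-0.15,"ax":0,"ay":0,"az":0},{"x":0,"y":0,"z":-0.08,"ax":0,"ay":0,"az":0},{"x":0,"y":0,"z":-0.04,"ax":0,"ay":0,"az":0},{"x":0,"y":0,"z":0,"ax":0,"ay":0,"az":0},{"x":0,"y":0,"z":0,"ax":0,"ay":0,"az":0}]'
python3 -m handwheel '[{"x":0,"y":0,"z":0,"ax":0,"ay":0,"az":0},{"x":0,"y":0,"z":0,"ax":0,"ay":0,"az":0},{"x":0,"y":0,"z":0,"ax":0,"ay":0,"az":0},{"x":0,"y":0,"z":0,"ax":0,"ay":0,"az":0},{"x":0,"y":0,"z":0,"ax":0,"ay":0,"az":0},{"x":0,"y":0,"z":0,"ax":0,"ay":0,"az":0},{"x":0,"y":0,"z":0,"ax":0,"ay":0,"az":0},{"x":0,"y":0,"z":0,"ax":0,"ay":0,"az":0}]' -1
python3 -m handwheel '[{"x":0,"y":0,"z":0.05,"ax":0,"ay":0,"az":0},{"x":0,"y":0,"z":0.1,"ax":0,"ay":0,"az":0},{"x":0,"y":0,"z":0.15,"ax":0,"ay":0,"az":0},{"x":0,"y":0,"z":0.15,"ax":0,"ay":0,"az":0},{"x":0,"y":0,"z":0.15,"ax":0,"ay":0,"az":0},{"x":0,"y":0,"z":0.1,"ax":0,"ay":0,"az":0},{"x":0,"y":0,"z":0.05,"ax":0,"ay":0,"az":0},{"x":0,"y":0,"z":0,"ax":0,"ay":0,"az":0}]'
```

```text
clock: 30.15
position: [512.9, 271.3, 16.6]
ee_rot: [0.12, 0.993, 0.001, -0.001]
contact_force: [-0.2, 0.9, 0.7]
gripper_width: 85.3
grasp_force: 0.0
clock: 30.95
position: [512.1, 270.3, 16.3]
ee_rot: [0.12, 0.993, -0.0, -0.002]
contact_force: [-1.2, -1.7, 5.2]
gripper_width: 55.5
grasp_force: 65.1
clock: 31.75
position: [511.9, 270.7, 166.1]
ee_rot: [0.12, 0.993, 0.001, -0.001]
contact_force: [0.6, 0.5, -3.2]
gripper_width: 55.5
grasp_force: 64.3
```

```bash
python3 -m handwheel '[{"x":-0.109,"y":0.087,"z":0,"ax":0,"ay":0,"az":0.0908},{"x":-0.109,"y":0.087,"z":0,"ax":0,"ay":0,"az":0.0908},{"x":-0.109,"y":0.087,"z":0,"ax":0,"ay":0,"az":0.0908},{"x":-0.109,"y":0.087,"z":0,"ax":0,"ay":0,"az":0.0908},{"x":-0.109,"y":0.087,"z":0,"ax":0,"ay":0,"az":0.0908},{"x":-0.109,"y":0.087,"z":0,"ax":0,"ay":0,"az":0.0908},{"x":-0.109,"y":0.087,"z":0,"ax":0,"ay":0,"az":0.0908},{"x":-0.109,"y":0.087,"z":0,"ax":0,"ay":0,"az":0.0908}]'
python3 -m handwheel '[{"x":-0.109,"y":0.087,"z":0,"ax":0,"ay":0,"az":0.0908},{"x":-0.109,"y":0.087,"z":0,"ax":0,"ay":0,"az":0.0908},{"x":-0.109,"y":0.087,"z":0,"ax":0,"ay":0,"az":0.0908},{"x":-0.109,"y":0.087,"z":0,"ax":0,"ay":0,"az":0.0908},{"x":0,"y":0,"z":0,"ax":0,"ay":0,"az":0.0908},{"x":0,"y":0,"z":0,"ax":0,"ay":0,"az":0.0908},{"x":0,"y":0,"z":0,"ax":0,"ay":0,"az":0.0908},{"x":0,"y":0,"z":0,"ax":0,"ay":0,"az":0.0908}]'
python3 -m handwheel '[{"x":0,"y":0,"z":0,"ax":0,"ay":0,"az":0.0908},{"x":0,"y":0,"z":0,"ax":0.074,"ay":0.052,"az":0},{"x":0,"y":0,"z":0,"ax":0.074,"ay":0.052,"az":0},{"x":0,"y":0,"z":0,"ax":0.074,"ay":0.052,"az":0},{"x":0,"y":0,"z":0,"ax":0.074,"ay":0.052,"az":0},{"x":0,"y":0,"z":0,"ax":0,"ay":0,"az":0},{"x":0,"y":0,"z":0,"ax":0,"ay":0,"az":0},{"x":0,"y":0,"z":0,"ax":0,"ay":0,"az":0}]'
python3 - <<'E'
from h import *
s=arm.read_state();print(s['position'],s['joints']);print(R.from_quat(s['ee_rot']).as_matrix().round(3))
E
```

```text
clock: 32.55
position: [335.6, 409.2, 162.9]
ee_rot: [-0.437, 0.899, -0.002, -0.003]
contact_force: [-0.3, 1.1, -3.1]
gripper_width: 55.3
grasp_force: 63.9
clock: 33.35
position: [249.3, 478.0, 162.7]
ee_rot: [0.854, -0.521, 0.002, 0.003]
contact_force: [0.2, -0.2, -3.0]
gripper_width: 55.5
grasp_force: 64.2
clock: 34.15
position: [249.5, 479.0, 164.0]
ee_rot: [0.853, -0.442, -0.246, -0.128]
contact_force: [-0.5, 0.4, -3.2]
gripper_width: 55.2
grasp_force: 64.4
[249.50846999 478.96308993 164.01949816] [ 1.06125725  0.26764055 -0.23865997 -0.65189859 -0.91224174 -0.07880342]
[[ 0.488 -0.817 -0.307]
 [-0.692 -0.576  0.435]
 [-0.532 -0.    -0.847]]
```

```bash
python3 -m handwheel '[{"x":0,"y":0,"z":0,"ax":0.0754,"ay":0.0529,"az":0},{"x":0,"y":0,"z":0,"ax":0.0754,"ay":0.0529,"az":0},{"x":0,"y":0,"z":0,"ax":0.0754,"ay":0.0529,"az":0},{"x":0,"y":0,"z":0,"ax":0.0754,"ay":0.0529,"az":0},{"x":0,"y":0,"z":0,"ax":0.0754,"ay":0.0529,"az":0},{"x":0,"y":0,"z":0,"ax":0.0754,"ay":0.0529,"az":0},{"x":0,"y":0,"z":0,"ax":0.0754,"ay":0.0529,"az":0},{"x":0,"y":0,"z":0,"ax":0,"ay":0,"az":0}]'
python3 - <<'E'
from h import *
s=arm.read_state();print(s['position'],s['joints']);M=R.from_quat(s['ee_rot']).as_matrix();print(M.round(3))
# correction: tool y horizontal & tool z horizontal
z=M[:,2].copy(); z[2]=0; z/=np.linalg.norm(z); x=np.array([0,0,-1.]); y=np.cross(z,x)
T=np.c_[x,y,z]; print('corr share',(R.from_matrix(T@M.T).as_rotvec()/(np.pi/2)).round(4))
E
```

```text
clock: 34.95
position: [249.1, 478.5, 157.0]
ee_rot: [-0.624, 0.331, 0.631, 0.321]
contact_force: [-1.0, -0.6, -3.8]
gripper_width: 55.5
grasp_force: 64.8
[249.10026118 478.46966426 157.00838696] [ 0.53111793  0.70201495 -0.24599324 -1.50611609 -1.62010915  0.93371567]
[[-0.014 -0.818 -0.575]
 [-0.007 -0.575  0.818]
 [-1.     0.016  0.002]]
corr share [ 0.0045 -0.0091 -0.    ]
```

```bash
python3 -m handwheel '[{"x":0,"y":0,"z":-0.03,"ax":0.0045,"ay":-0.0091,"az":0},{"x":0,"y":0,"z":-0.06,"ax":0,"ay":0,"az":0},{"x":0,"y":0,"z":-0.08,"ax":0,"ay":0,"az":0},{"x":0,"y":0,"z":-0.08,"ax":0,"ay":0,"az":0},{"x":0,"y":0,"z":-0.05,"ax":0,"ay":0,"az":0},{"x":0,"y":0,"z":-0.03,"ax":0,"ay":0,"az":0},{"x":0,"y":0,"z":0,"ax":0,"ay":0,"az":0},{"x":0,"y":0,"z":0,"ax":0,"ay":0,"az":0}]'
python3 - <<'E'
from h import *
a=snap('side','s11.png');b=snap('scene','sc11.png')
im=np.hstack([cv2.resize(a[60:210,60:235],(400,343),interpolation=2),cv2.resize(b[120:270,300:475],(400,343),interpolation=2)]);cv2.imwrite('pics/v6.png',im[:,:,::-1])
E
```

```text
clock: 35.75
position: [250.0, 479.3, 99.6]
ee_rot: [0.629, -0.32, -0.625, -0.333]
contact_force: [-0.7, -0.1, -2.3]
gripper_width: 55.0
grasp_force: 64.8
```

```bash
python3 -m handwheel '[{"x":0,"y":0,"z":-0.02,"ax":0,"ay":0,"az":0},{"x":0,"y":0,"z":-0.02,"ax":0,"ay":0,"az":0},{"x":0,"y":0,"z":-0.015,"ax":0,"ay":0,"az":0},{"x":0,"y":0,"z":-0.005,"ax":0,"ay":0,"az":0},{"x":0,"y":0,"z":-0.005,"ax":0,"ay":0,"az":0},{"x":0,"y":0,"z":0,"ax":0,"ay":0,"az":0},{"x":0,"y":0,"z":0,"ax":0,"ay":0,"az":0},{"x":0,"y":0,"z":0,"ax":0,"ay":0,"az":0}]'
python3 -m handwheel '[{"x":0,"y":0,"z":-0.004,"ax":0,"ay":0,"az":0},{"x":0,"y":0,"z":0,"ax":0,"ay":0,"az":0},{"x":0,"y":0,"z":-0.004,"ax":0,"ay":0,"az":0},{"x":0,"y":0,"z":0,"ax":0,"ay":0,"az":0},{"x":0,"y":0,"z":0,"ax":0,"ay":0,"az":0},{"x":0,"y":0,"z":0,"ax":0,"ay":0,"az":0},{"x":0,"y":0,"z":0,"ax":0,"ay":0,"az":0},{"x":0,"y":0,"z":0,"ax":0,"ay":0,"az":0}]'
```

```text
clock: 36.65
position: [250.0, 479.1, 85.9]
ee_rot: [0.629, -0.321, -0.626, -0.332]
contact_force: [-0.6, -0.4, -2.7]
gripper_width: 55.1
grasp_force: 64.8
clock: 37.45
position: [250.0, 479.1, 84.2]
ee_rot: [0.629, -0.321, -0.626, -0.332]
contact_force: [0.2, -0.2, -2.1]
gripper_width: 54.8
grasp_force: 64.8
```

```bash
python3 -m handwheel '[{"x":0,"y":0,"z":-0.006,"ax":0,"ay":0,"az":0},{"x":0,"y":0,"z":0,"ax":0,"ay":0,"az":0},{"x":0,"y":0,"z":0,"ax":0,"ay":0,"az":0},{"x":0,"y":0,"z":0,"ax":0,"ay":0,"az":0},{"x":0,"y":0,"z":0,"ax":0,"ay":0,"az":0},{"x":0,"y":0,"z":0,"ax":0,"ay":0,"az":0},{"x":0,"y":0,"z":0,"ax":0,"ay":0,"az":0},{"x":0,"y":0,"z":0,"ax":0,"ay":0,"az":0}]'
python3 -m handwheel '[{"x":0,"y":0,"z":-0.006,"ax":0,"ay":0,"az":0},{"x":0,"y":0,"z":0,"ax":0,"ay":0,"az":0},{"x":0,"y":0,"z":0,"ax":0,"ay":0,"az":0},{"x":0,"y":0,"z":0,"ax":0,"ay":0,"az":0},{"x":0,"y":0,"z":0,"ax":0,"ay":0,"az":0},{"x":0,"y":0,"z":0,"ax":0,"ay":0,"az":0},{"x":0,"y":0,"z":0,"ax":0,"ay":0,"az":0},{"x":0,"y":0,"z":0,"ax":0,"ay":0,"az":0}]'
```

```text
clock: 38.25
position: [250.0, 479.1, 83.0]
ee_rot: [0.629, -0.321, -0.626, -0.332]
contact_force: [-0.6, -0.4, -3.1]
gripper_width: 54.8
grasp_force: 64.8
clock: 39.05
position: [250.0, 479.2, 82.4]
ee_rot: [0.629, -0.32, -0.626, -0.333]
contact_force: [1.2, 0.6, 4.0]
gripper_width: 55.2
grasp_force: 64.9
```

```bash
python3 -m handwheel '[{"x":0,"y":0,"z":0,"ax":0,"ay":0,"az":0},{"x":0,"y":0,"z":0,"ax":0,"ay":0,"az":0},{"x":0,"y":0,"z":0,"ax":0,"ay":0,"az":0},{"x":0,"y":0,"z":0,"ax":0,"ay":0,"az":0},{"x":0,"y":0,"z":0,"ax":0,"ay":0,"az":0},{"x":0,"y":0,"z":0,"ax":0,"ay":0,"az":0},{"x":0,"y":0,"z":0,"ax":0,"ay":0,"az":0},{"x":0,"y":0,"z":0,"ax":0,"ay":0,"az":0}]' 1
python3 -m handwheel '[{"x":0.023,"y":-0.033,"z":0.03,"ax":0,"ay":0,"az":0},{"x":0.023,"y":-0.033,"z":0.05,"ax":0,"ay":0,"az":0},{"x":0.023,"y":-0.033,"z":0.1,"ax":0,"ay":0,"az":0},{"x":0,"y":0,"z":0.15,"ax":0,"ay":0,"az":0},{"x":0,"y":0,"z":0.15,"ax":0,"ay":0,"az":0},{"x":0,"y":0,"z":0.15,"ax":0,"ay":0,"az":0},{"x":0,"y":0,"z":0.1,"ax":0,"ay":0,"az":0},{"x":0,"y":0,"z":0,"ax":0,"ay":0,"az":0}]'
python3 - <<'E'
from h import *
a=snap('side','s12.png');b=snap('scene','sc12.png')
for n,im in (('side',a),('scene',b)):
    print(n,'expected cap px',proj(n,(243,489,152)),'base',proj(n,(243,489,0)))
    u,v=map(int,proj(n,(243,489,80))); print(im[v-2:v+3,u].tolist())
s=arm.read_state();print(s['position'],s['joints'])
E
```

```text
clock: 39.85
position: [250.0, 479.1, 81.8]
ee_rot: [0.629, -0.321, -0.626, -0.332]
contact_force: [-0.1, 0.6, 0.4]
gripper_width: 85.3
grasp_force: 0.0
clock: 40.65
position: [264.5, 458.8, 231.7]
ee_rot: [0.63, -0.318, -0.624, -0.335]
contact_force: [0.5, 0.0, 0.6]
gripper_width: 85.4
grasp_force: 0.0
side expected cap px (np.float64(127.96930057301063), np.float64(138.91566292562928)) base (np.float64(133.46366679839846), np.float64(170.06784757083804))
[[113, 119, 108], [118, 121, 110], [115, 119, 108], [140, 141, 125], [151, 147, 129]]
scene expected cap px (np.float64(405.39035134617586), np.float64(188.3209322641786)) base (np.float64(396.2460281698757), np.float64(216.08381865386477))
[[172, 169, 151], [172, 169, 151], [172, 169, 150], [172, 169, 151], [181, 176, 158]]
[263.92554613 458.72136084 228.68937934] [ 0.48726948  0.56007653 -0.22812325 -1.48510717 -1.65973467  0.81063202]
```

```bash
python3 -m handwheel '[{"x":0,"y":0,"z":0.05,"ax":-0.0745,"ay":-0.0523,"az":0},{"x":0,"y":0,"z":0.05,"ax":-0.0745,"ay":-0.0523,"az":0},{"x":0,"y":0,"z":0,"ax":-0.0745,"ay":-0.0523,"az":0},{"x":0,"y":0,"z":0,"ax":-0.0745,"ay":-0.0523,"az":0},{"x":0,"y":0,"z":0,"ax":-0.0745,"ay":-0.0523,"az":0},{"x":0,"y":0,"z":0,"ax":-0.0745,"ay":-0.0523,"az":0},{"x":0,"y":0,"z":0,"ax":-0.0745,"ay":-0.0523,"az":0},{"x":0,"y":0,"z":0,"ax":-0.0745,"ay":-0.0523,"az":0}]'
python3 -m handwheel '[{"x":0,"y":0,"z":0,"ax":-0.0745,"ay":-0.0523,"az":0},{"x":0,"y":0,"z":0,"ax":-0.0745,"ay":-0.0523,"az":0},{"x":0,"y":0,"z":0,"ax":-0.0745,"ay":-0.0523,"az":0},{"x":0.14,"y":-0.18,"z":0,"ax":0,"ay":0,"az":0},{"x":0.14,"y":-0.18,"z":0,"ax":0,"ay":0,"az":0},{"x":0.14,"y":-0.18,"z":0,"ax":0,"ay":0,"az":0},{"x":0.14,"y":-0.18,"z":0,"ax":0,"ay":0,"az":0},{"x":0.14,"y":-0.18,"z":0,"ax":0,"ay":0,"az":0}]'
python3 -m handwheel '[{"x":0.14,"y":-0.18,"z":0,"ax":0,"ay":0,"az":-0.08},{"x":0.14,"y":-0.18,"z":0,"ax":0,"ay":0,"az":-0.08},{"x":0.14,"y":-0.18,"z":0,"ax":0,"ay":0,"az":-0.08},{"x":0.14,"y":-0.18,"z":0,"ax":0,"ay":0,"az":-0.08},{"x":0.14,"y":-0.18,"z":0,"ax":0,"ay":0,"az":-0.07},{"x":0,"y":-0.22,"z":0,"ax":0,"ay":0,"az":0},{"x":0,"y":-0.22,"z":0,"ax":0,"ay":0,"az":0},{"x":0,"y":-0.22,"z":0,"ax":0,"ay":0,"az":0}]'
python3 -m handwheel '[{"x":-0.04,"y":-0.22,"z":0,"ax":0,"ay":0,"az":0},{"x":-0.04,"y":-0.22,"z":0,"ax":0,"ay":0,"az":0},{"x":-0.04,"y":-0.22,"z":0,"ax":0,"ay":0,"az":0},{"x":-0.04,"y":-0.22,"z":0,"ax":0,"ay":0,"az":0},{"x":-0.04,"y":-0.22,"z":0,"ax":0,"ay":0,"az":0},{"x":-0.04,"y":-0.22,"z":0,"ax":0,"ay":0,"az":0},{"x":0,"y":-0.2,"z":0,"ax":0,"ay":0,"az":0},{"x":0,"y":0,"z":0,"ax":0,"ay":0,"az":0}]'
python3 - <<'E'
from h import *
p=arm.camera_params('wrist'); im=snap('wrist','w5.png'); sc=snap('scene','sc13.png'); sd=snap('side','s13.png')
s=arm.read_state();print(s['position'],s['ee_rot'],s['joints'])
hsv=cv2.cvtColor(im,cv2.COLOR_RGB2HSV)
m=((hsv[...,1]<70)&(hsv[...,2]>150)).astype(np.uint8); 
for c in sorted(cv2.findContours(m,0,1)[0],key=cv2.contourArea)[-3:]:
    P=np.array([onz('wrist',*k,50,p)[:2] for k in c[:,0]]).astype(np.float32); r=cv2.minAreaRect(P); print(cv2.boundingRect(c),np.round(r[0],1),np.round(r[1],1),round(r[2],1), cv2.approxPolyDP(c,6,True)[:,0].tolist())
for y in range(540,760,20):
    a=[]
    for x in (200,275,350):
        u,v=map(int,proj('scene',(x,y,0))); a.append(sc[v,u].tolist() if 0<=u<512 and 0<=v<384 else None)
    print(y,a)
E
```

```text
clock: 41.55
position: [264.1, 459.1, 247.9]
ee_rot: [0.871, -0.444, -0.186, -0.1]
contact_force: [0.8, -0.8, -0.5]
gripper_width: 85.4
grasp_force: 0.0
clock: 42.35
position: [404.3, 277.3, 246.5]
ee_rot: [0.891, -0.453, -0.001, 0.001]
contact_force: [0.9, 0.3, 0.3]
gripper_width: 84.9
grasp_force: 0.0
clock: 43.15
position: [543.2, -34.9, 246.0]
ee_rot: [0.713, -0.701, -0.001, 0.001]
contact_force: [-0.3, -0.0, 0.5]
gripper_width: 85.3
grasp_force: 0.0
clock: 43.95
position: [494.4, -340.8, 245.2]
ee_rot: [0.711, -0.703, -0.002, 0.0]
contact_force: [-0.6, 0.2, -1.0]
gripper_width: 85.4
grasp_force: 0.0
[ 495.14422119 -336.69897578  246.22095492] [ 7.12519524e-01 -7.01650108e-01 -1.71934073e-03 -3.11927494e-04] [-0.32808797  0.33200334 -0.03259803 -0.00219872 -1.20902153  0.34424093]
(260, 179, 28, 68) [ 475.7 -283.1] [83.2 21.7] 78.8 [[284, 179], [274, 204], [272, 188], [260, 244], [278, 239]]
(0, 178, 24, 156) [ 793.  -218.4] [211.6  24.8] 83.0 [[0, 178], [6, 333], [23, 315]]
(180, 0, 147, 50) [ 501.5 -474.2] [134.7  41.3] 0.6 [[180, 6], [190, 16], [307, 49], [326, 0]]
540 [[150, 85, 54], [129, 73, 47], [141, 79, 50]]
560 [[150, 82, 53], [136, 76, 49], [119, 68, 43]]
580 [[151, 83, 53], [158, 90, 55], [145, 81, 52]]
600 [[151, 82, 52], [161, 90, 56], [147, 82, 53]]
620 [[149, 83, 52], [161, 90, 55], [150, 85, 55]]
640 [[151, 85, 53], [163, 91, 57], [147, 83, 53]]
660 [[148, 82, 53], [163, 91, 57], [151, 84, 54]]
680 [[149, 83, 52], [159, 90, 55], [153, 87, 55]]
700 [[148, 83, 53], [159, 90, 56], [146, 82, 52]]
720 [[148, 82, 52], [157, 88, 55], [146, 82, 53]]
740 [[146, 80, 51], [154, 87, 55], [139, 81, 51]]
```

```bash
python3 -m handwheel '[{"x":0,"y":-0.1,"z":0,"ax":0,"ay":0,"az":0},{"x":0,"y":-0.15,"z":0,"ax":0,"ay":0,"az":0},{"x":0,"y":-0.15,"z":0,"ax":0,"ay":0,"az":0},{"x":0,"y":-0.05,"z":0,"ax":0,"ay":0,"az":0},{"x":0,"y":0,"z":0,"ax":0,"ay":0,"az":0},{"x":0,"y":0,"z":0,"ax":0,"ay":0,"az":0},{"x":0,"y":0,"z":0,"ax":0,"ay":0,"az":0},{"x":0,"y":0,"z":0,"ax":0,"ay":0,"az":0}]'
python3 - <<'E'
from h import *
p=arm.camera_params('wrist'); im=snap('wrist','w6.png')
s=arm.read_state();print(s['position'])
hsv=cv2.cvtColor(im,cv2.COLOR_RGB2HSV)
m=((hsv[...,1]<70)&(hsv[...,2]>150)).astype(np.uint8); 
for c in sorted(cv2.findContours(m,0,1)[0],key=cv2.contourArea)[-2:]:
    P=np.array([onz('wrist',*k,50,p)[:2] for k in c[:,0]]).astype(np.float32); r=cv2.minAreaRect(P); a=cv2.approxPolyDP(c,5,True)[:,0]; print(cv2.boundingRect(c),np.round(r[0],1),np.round(r[1],1),round(r[2],1), a.tolist(),[onz('wrist',*k,50,p)[:2].round().tolist() for k in a])
E
```

```text
clock: 44.9
position: [496.1, -425.6, 248.2]
ee_rot: [0.713, -0.701, -0.0, -0.001]
contact_force: [0.1, -0.4, -0.3]
gripper_width: 85.1
grasp_force: 0.0
[ 496.05337372 -425.78973241  248.18459798]
(4, 235, 30, 91) [ 788.7 -269.6] [130.2  25.1] 83.2 [[4, 235], [15, 325], [33, 316], [25, 237]] [[793.0, -335.0], [808.0, -206.0], [782.0, -221.0], [769.0, -332.0]]
(189, 43, 140, 92) [ 500.2 -499. ] [ 61.6 131.2] 76.4 [[200, 43], [189, 100], [223, 115], [311, 133], [327, 79]] [[556.0, -543.0], [570.0, -490.0], [535.0, -476.0], [443.0, -459.0], [431.0, -513.0]]
```

```bash
python3 -m handwheel '[{"x":0.013,"y":-0.05,"z":0,"ax":0,"ay":0,"az":-0.0894},{"x":0.013,"y":-0.05,"z":0,"ax":0,"ay":0,"az":-0.0894},{"x":0.013,"y":-0.05,"z":0,"ax":0,"ay":0,"az":-0.0894},{"x":0.013,"y":-0.05,"z":0,"ax":0,"ay":0,"az":-0.0894},{"x":0.013,"y":-0.05,"z":0,"ax":0,"ay":0,"az":-0.0894},{"x":0.013,"y":-0.05,"z":0,"ax":0,"ay":0,"az":-0.0894},{"x":0.013,"y":-0.05,"z":0,"ax":0,"ay":0,"az":-0.0894},{"x":0.013,"y":-0.05,"z":0,"ax":0,"ay":0,"az":-0.0894}]'
python3 -m handwheel '[{"x":0,"y":0,"z":0,"ax":0,"ay":0,"az":-0.0894},{"x":0,"y":0,"z":0,"ax":0,"ay":0,"az":-0.0894},{"x":0,"y":0,"z":0,"ax":0,"ay":0,"az":-0.0894},{"x":0,"y":0,"z":-0.1,"ax":0,"ay":0,"az":-0.0894},{"x":0,"y":0,"z":-0.2,"ax":0,"ay":0,"az":-0.0894},{"x":0,"y":0,"z":-0.2,"ax":0,"ay":0,"az":0},{"x":0,"y":0,"z":-0.15,"ax":0,"ay":0,"az":0},{"x":0,"y":0,"z":0,"ax":0,"ay":0,"az":0}]'
python3 - <<'E'
from h import *
s=arm.read_state();print(s['position'],s['joints'],np.degrees(R.from_quat(s['ee_rot']).as_euler('ZYX')))
E
```

```text
clock: 45.75
position: [516.9, -506.6, 248.0]
ee_rot: [-0.227, 0.974, -0.0, 0.001]
contact_force: [-0.0, 1.1, 0.5]
gripper_width: 85.8
grasp_force: 0.0
clock: 46.55
position: [514.1, -504.1, 112.0]
ee_rot: [0.119, 0.993, 0.002, -0.004]
contact_force: [-0.4, 0.7, -0.6]
gripper_width: 85.1
grasp_force: 0.0
[ 514.14800497 -504.11619139  112.01481404] [-0.5522325   0.63752065  0.130925   -0.00127753 -1.07353296 -1.25680437] [166.31556996  -0.48880743 179.77396685]
```

```bash
python3 -m handwheel '[{"x":0,"y":0,"z":-0.05,"ax":0,"ay":0,"az":0},{"x":0,"y":0,"z":-0.1,"ax":0,"ay":0,"az":0},{"x":0,"y":0,"z":-0.15,"ax":0,"ay":0,"az":0},{"x":0,"y":0,"z":-0.1,"ax":0,"ay":0,"az":0},{"x":0,"y":0,"z":-0.06,"ax":0,"ay":0,"az":0},{"x":0,"y":0,"z":-0.03,"ax":0,"ay":0,"az":0},{"x":0,"y":0,"z":0,"ax":0,"ay":0,"az":0},{"x":0,"y":0,"z":0,"ax":0,"ay":0,"az":0}]'
python3 -m handwheel '[{"x":0,"y":0,"z":0,"ax":0,"ay":0,"az":0},{"x":0,"y":0,"z":0,"ax":0,"ay":0,"az":0},{"x":0,"y":0,"z":0,"ax":0,"ay":0,"az":0},{"x":0,"y":0,"z":0,"ax":0,"ay":0,"az":0},{"x":0,"y":0,"z":0,"ax":0,"ay":0,"az":0},{"x":0,"y":0,"z":0,"ax":0,"ay":0,"az":0},{"x":0,"y":0,"z":0,"ax":0,"ay":0,"az":0},{"x":0,"y":0,"z":0,"ax":0,"ay":0,"az":0}]' -1
python3 -m handwheel '[{"x":0,"y":0,"z":0.05,"ax":0,"ay":0,"az":0},{"x":0,"y":0,"z":0.1,"ax":0,"ay":0,"az":0},{"x":0,"y":0,"z":0.2,"ax":0,"ay":0,"az":0},{"x":0,"y":0,"z":0.2,"ax":0,"ay":0,"az":0},{"x":0,"y":0,"z":0.2,"ax":0,"ay":0,"az":0},{"x":0,"y":0,"z":0.15,"ax":0,"ay":0,"az":0},{"x":0,"y":0,"z":0.1,"ax":0,"ay":0,"az":0},{"x":0,"y":0,"z":0,"ax":0,"ay":0,"az":0}]'
```

```text
clock: 47.35
position: [517.5, -507.4, 21.5]
ee_rot: [0.119, 0.993, -0.001, 0.002]
contact_force: [0.0, 0.3, 0.0]
gripper_width: 85.6
grasp_force: 0.0
clock: 48.15
position: [517.5, -507.2, 21.3]
ee_rot: [0.119, 0.993, -0.001, 0.002]
contact_force: [0.4, 2.4, 5.1]
gripper_width: 55.1
grasp_force: 66.5
clock: 48.95
position: [517.3, -507.6, 223.5]
ee_rot: [0.119, 0.993, -0.002, 0.003]
contact_force: [0.6, -1.3, -1.4]
gripper_width: 55.2
grasp_force: 65.9
```

```bash
python3 -m handwheel '[{"x":0.024,"y":0.226,"z":0,"ax":0,"ay":0,"az":0},{"x":0.024,"y":0.226,"z":0,"ax":0,"ay":0,"az":0},{"x":0.024,"y":0.226,"z":0,"ax":0,"ay":0,"az":0},{"x":0.024,"y":0.226,"z":0,"ax":0,"ay":0,"az":0},{"x":0.024,"y":0.226,"z":0,"ax":0,"ay":0,"az":0},{"x":0.024,"y":0.226,"z":0,"ax":0,"ay":0,"az":0},{"x":0.024,"y":0.226,"z":0,"ax":0,"ay":0,"az":0},{"x":0.024,"y":0.226,"z":0,"ax":0,"ay":0,"az":0}]'
python3 -m handwheel '[{"x":0.024,"y":0.226,"z":0,"ax":0,"ay":0,"az":0.092},{"x":-0.084,"y":0.214,"z":0,"ax":0,"ay":0,"az":0.092},{"x":-0.084,"y":0.214,"z":0,"ax":0,"ay":0,"az":0.092},{"x":-0.084,"y":0.214,"z":0,"ax":0,"ay":0,"az":0.092},{"x":-0.084,"y":0.214,"z":0,"ax":0,"ay":0,"az":0.092},{"x":-0.084,"y":0.214,"z":0,"ax":0,"ay":0,"az":0.092},{"x":-0.084,"y":0.214,"z":0,"ax":0,"ay":0,"az":0.092},{"x":-0.084,"y":0.214,"z":0,"ax":0,"ay":0,"az":0.092}]'
python3 -m handwheel '[{"x":-0.084,"y":0.214,"z":0,"ax":0,"ay":0,"az":0.092},{"x":-0.084,"y":0.214,"z":0,"ax":0,"ay":0,"az":0.092},{"x":-0.084,"y":0.214,"z":0,"ax":0,"ay":0,"az":0.092},{"x":-0.084,"y":0.214,"z":0,"ax":0,"ay":0,"az":0.092},{"x":-0.084,"y":0.214,"z":0,"ax":0,"ay":0,"az":0.092},{"x":-0.084,"y":0.214,"z":0,"ax":0,"ay":0,"az":0.092},{"x":-0.084,"y":0.214,"z":0,"ax":0,"ay":0,"az":0.092},{"x":-0.084,"y":0.214,"z":0,"ax":0,"ay":0,"az":0.092}]'
python3 - <<'E'
from h import *
s=arm.read_state();print(s['position'],s['joints'],np.degrees(R.from_quat(s['ee_rot']).as_euler('ZYX')))
E
```

```text
clock: 49.75
position: [553.5, -143.1, 217.5]
ee_rot: [0.119, 0.993, -0.0, -0.001]
contact_force: [0.9, 0.2, -0.8]
gripper_width: 55.4
grasp_force: 65.7
clock: 50.55
position: [440.0, 200.4, 218.0]
ee_rot: [-0.445, 0.895, -0.0, -0.001]
contact_force: [0.4, 0.1, -1.2]
gripper_width: 55.3
grasp_force: 65.8
clock: 51.35
position: [306.2, 542.4, 217.3]
ee_rot: [0.862, -0.506, -0.0, 0.001]
contact_force: [0.4, 0.6, -1.9]
gripper_width: 55.1
grasp_force: 65.8
[306.23194395 542.44627122 217.27968117] [ 1.31569156  0.39217882 -0.01602645 -0.00132738 -1.16526909 -0.80643049] [-6.08515015e+01 -6.24590397e-02  1.79843408e+02]
```

```bash
python3 -m handwheel '[{"x":-0.078,"y":0.217,"z":0,"ax":0,"ay":0,"az":0.088},{"x":-0.078,"y":0.217,"z":0,"ax":0,"ay":0,"az":0.088},{"x":0,"y":0,"z":0,"ax":0,"ay":0,"az":0},{"x":0,"y":0,"z":0,"ax":0.0643,"ay":0.0643,"az":0},{"x":0,"y":0,"z":0,"ax":0.0643,"ay":0.0643,"az":0},{"x":0,"y":0,"z":0,"ax":0.0643,"ay":0.0643,"az":0},{"x":0,"y":0,"z":0,"ax":0.0643,"ay":0.0643,"az":0},{"x":0,"y":0,"z":0,"ax":0,"ay":0,"az":0}]'
python3 -m handwheel '[{"x":0,"y":0,"z":0,"ax":0.0643,"ay":0.0643,"az":0},{"x":0,"y":0,"z":0,"ax":0.0643,"ay":0.0643,"az":0},{"x":0,"y":0,"z":0,"ax":0.0643,"ay":0.0643,"az":0},{"x":0,"y":0,"z":0,"ax":0.0643,"ay":0.0643,"az":0},{"x":0,"y":0,"z":0,"ax":0.0643,"ay":0.0643,"az":0},{"x":0,"y":0,"z":0,"ax":0.0643,"ay":0.0643,"az":0},{"x":0,"y":0,"z":0,"ax":0.0643,"ay":0.0643,"az":0},{"x":0,"y":0,"z":0,"ax":0,"ay":0,"az":0}]'
cat > corr.py <<'E'
from h import *
s=arm.read_state();print(s['position'],s['joints']);M=R.from_quat(s['ee_rot']).as_matrix();print(M.round(3))
z=M[:,2].copy(); z[2]=0; z/=np.linalg.norm(z); x=np.array([0,0,-1.]); y=np.cross(z,x)
T=np.c_[x,y,z]; print('corr share',(R.from_matrix(T@M.T).as_rotvec()/(np.pi/2)).round(4))
E
python3 corr.py
```

```text
clock: 52.15
position: [279.2, 625.3, 216.4]
ee_rot: [0.883, -0.374, -0.262, -0.106]
contact_force: [0.7, 0.3, -3.1]
gripper_width: 54.8
grasp_force: 65.7
clock: 52.95
position: [276.6, 626.7, 211.3]
ee_rot: [-0.65, 0.279, 0.656, 0.264]
contact_force: [-0.8, -1.0, -3.8]
gripper_width: 54.9
grasp_force: 65.9
[276.59330733 626.72808432 211.32713199] [ 0.71639385  0.73557871  0.1434107  -1.53318271 -1.62553442  0.56938386]
[[-0.016 -0.709 -0.705]
 [-0.017 -0.705  0.709]
 [-1.     0.024 -0.001]]
corr share [ 0.011  -0.0105  0.    ]
```

```bash
python3 -m handwheel '[{"x":0,"y":0,"z":-0.05,"ax":0.011,"ay":-0.0105,"az":0},{"x":0,"y":0,"z":-0.1,"ax":0,"ay":0,"az":0},{"x":0,"y":0,"z":-0.13,"ax":0,"ay":0,"az":0},{"x":0,"y":0,"z":-0.13,"ax":0,"ay":0,"az":0},{"x":0,"y":0,"z":-0.1,"ax":0,"ay":0,"az":0},{"x":0,"y":0,"z":-0.08,"ax":0,"ay":0,"az":0},{"x":0,"y":0,"z":-0.01,"ax":0,"ay":0,"az":0},{"x":0,"y":0,"z":0,"ax":0,"ay":0,"az":0}]'
python3 corr.py
```

```text
clock: 53.75
position: [276.2, 629.2, 100.1]
ee_rot: [0.655, -0.264, -0.651, -0.276]
contact_force: [0.1, 0.4, -1.6]
gripper_width: 54.8
grasp_force: 66.0
[276.1878559  629.18472521 100.08509125] [ 0.72132103  0.91230913  0.15123314 -1.52703018 -1.6182852   0.78018895]
[[ 0.012 -0.707 -0.707]
 [ 0.014 -0.707  0.707]
 [-1.    -0.018  0.001]]
corr share [-0.0086  0.0077  0.    ]
```

```bash
python3 -m handwheel '[{"x":0,"y":0,"z":-0.02,"ax":-0.0086,"ay":0.0077,"az":0},{"x":0,"y":0,"z":-0.02,"ax":0,"ay":0,"az":0},{"x":0,"y":0,"z":-0.015,"ax":0,"ay":0,"az":0},{"x":0,"y":0,"z":-0.01,"ax":0,"ay":0,"az":0},{"x":0,"y":0,"z":-0.005,"ax":0,"ay":0,"az":0},{"x":0,"y":0,"z":0,"ax":0,"ay":0,"az":0},{"x":0,"y":0,"z":0,"ax":0,"ay":0,"az":0},{"x":0,"y":0,"z":0,"ax":0,"ay":0,"az":0}]'
python3 -m handwheel '[{"x":0,"y":0,"z":-0.006,"ax":0,"ay":0,"az":0},{"x":0,"y":0,"z":0,"ax":0,"ay":0,"az":0},{"x":0,"y":0,"z":0,"ax":0,"ay":0,"az":0},{"x":0,"y":0,"z":0,"ax":0,"ay":0,"az":0},{"x":0,"y":0,"z":0,"ax":0,"ay":0,"az":0},{"x":0,"y":0,"z":0,"ax":0,"ay":0,"az":0},{"x":0,"y":0,"z":0,"ax":0,"ay":0,"az":0},{"x":0,"y":0,"z":0,"ax":0,"ay":0,"az":0}]'
python3 corr.py
```

```text
clock: 54.55
position: [276.7, 628.9, 85.9]
ee_rot: [-0.653, 0.271, 0.654, 0.271]
contact_force: [1.3, -0.7, -2.8]
gripper_width: 54.7
grasp_force: 65.9
clock: 55.35
position: [276.6, 628.9, 84.6]
ee_rot: [-0.653, 0.271, 0.654, 0.271]
contact_force: [0.3, 1.3, -2.3]
gripper_width: 55.2
grasp_force: 65.9
[276.61980832 628.88064894  84.60411275] [ 0.72053835  0.93766974  0.15474624 -1.52678711 -1.61714381  0.78361023]
[[-0.001 -0.708 -0.706]
 [ 0.001 -0.706  0.708]
 [-1.     0.     0.002]]
corr share [-0.0006 -0.0008 -0.    ]
```

```bash
python3 -m handwheel '[{"x":0,"y":0,"z":-0.006,"ax":0,"ay":0,"az":0},{"x":0,"y":0,"z":0,"ax":0,"ay":0,"az":0},{"x":0,"y":0,"z":0,"ax":0,"ay":0,"az":0},{"x":0,"y":0,"z":0,"ax":0,"ay":0,"az":0},{"x":0,"y":0,"z":0,"ax":0,"ay":0,"az":0},{"x":0,"y":0,"z":0,"ax":0,"ay":0,"az":0},{"x":0,"y":0,"z":0,"ax":0,"ay":0,"az":0},{"x":0,"y":0,"z":0,"ax":0,"ay":0,"az":0}]'
python3 -m handwheel '[{"x":0,"y":0,"z":-0.004,"ax":0,"ay":0,"az":0},{"x":0,"y":0,"z":0,"ax":0,"ay":0,"az":0},{"x":0,"y":0,"z":0,"ax":0,"ay":0,"az":0},{"x":0,"y":0,"z":0,"ax":0,"ay":0,"az":0},{"x":0,"y":0,"z":0,"ax":0,"ay":0,"az":0},{"x":0,"y":0,"z":0,"ax":0,"ay":0,"az":0},{"x":0,"y":0,"z":0,"ax":0,"ay":0,"az":0},{"x":0,"y":0,"z":0,"ax":0,"ay":0,"az":0}]'
```

```text
clock: 56.15
position: [276.7, 628.9, 83.9]
ee_rot: [-0.653, 0.27, 0.654, 0.271]
contact_force: [0.5, -1.8, 3.4]
gripper_width: 55.2
grasp_force: 66.1
clock: 56.95
position: [276.7, 628.8, 83.8]
ee_rot: [-0.652, 0.27, 0.654, 0.272]
contact_force: [1.0, -2.4, 5.5]
gripper_width: 55.0
grasp_force: 66.2
```

Contact made. Release, retreat up, and take a final look (clear of the view).

```bash
python3 -m handwheel '[{"x":0,"y":0,"z":0,"ax":0,"ay":0,"az":0},{"x":0,"y":0,"z":0,"ax":0,"ay":0,"az":0},{"x":0,"y":0,"z":0,"ax":0,"ay":0,"az":0},{"x":0,"y":0,"z":0,"ax":0,"ay":0,"az":0},{"x":0,"y":0,"z":0,"ax":0,"ay":0,"az":0},{"x":0,"y":0,"z":0,"ax":0,"ay":0,"az":0},{"x":0,"y":0,"z":0,"ax":0,"ay":0,"az":0},{"x":0,"y":0,"z":0,"ax":0,"ay":0,"az":0}]' 1
python3 -m handwheel '[{"x":0.028,"y":-0.028,"z":0.03,"ax":0,"ay":0,"az":0},{"x":0.028,"y":-0.028,"z":0.05,"ax":0,"ay":0,"az":0},{"x":0.028,"y":-0.028,"z":0.1,"ax":0,"ay":0,"az":0},{"x":0,"y":0,"z":0.15,"ax":0,"ay":0,"az":0},{"x":0,"y":0,"z":0.2,"ax":0,"ay":0,"az":0},{"x":0,"y":0,"z":0.2,"ax":0,"ay":0,"az":0},{"x":0,"y":0,"z":0.2,"ax":0,"ay":0,"az":0},{"x":0,"y":0,"z":0,"ax":0,"ay":0,"az":0}]'
python3 - <<'E'
from h import *
a=snap('side','s14.png');b=snap('scene','sc14.png')
t=np.hstack([cv2.resize(a[60:300,60:400],(400,282),interpolation=2),cv2.resize(b[110:280,140:480],(400,200),interpolation=2)[:200]] if False else [cv2.resize(a[70:310,80:400],(400,300),interpolation=2),cv2.resize(b[90:330,160:480],(400,300),interpolation=2)])
c=np.hstack([cv2.resize(a[145:265,185:345],(400,300),interpolation=2),cv2.resize(b[140:260,190:350],(400,300),interpolation=2)])
cv2.imwrite('pics/v7.png',np.vstack([t,c])[:,:,::-1])
E
```

```text
clock: 57.75
position: [276.6, 628.9, 82.6]
ee_rot: [-0.653, 0.271, 0.654, 0.271]
contact_force: [0.0, 0.6, -0.3]
gripper_width: 85.1
grasp_force: 0.0
clock: 58.55
position: [294.7, 612.1, 277.2]
ee_rot: [0.655, -0.266, -0.651, -0.276]
contact_force: [-0.3, 0.3, 1.5]
gripper_width: 85.6
grasp_force: 0.0
```

View pics/v7.png

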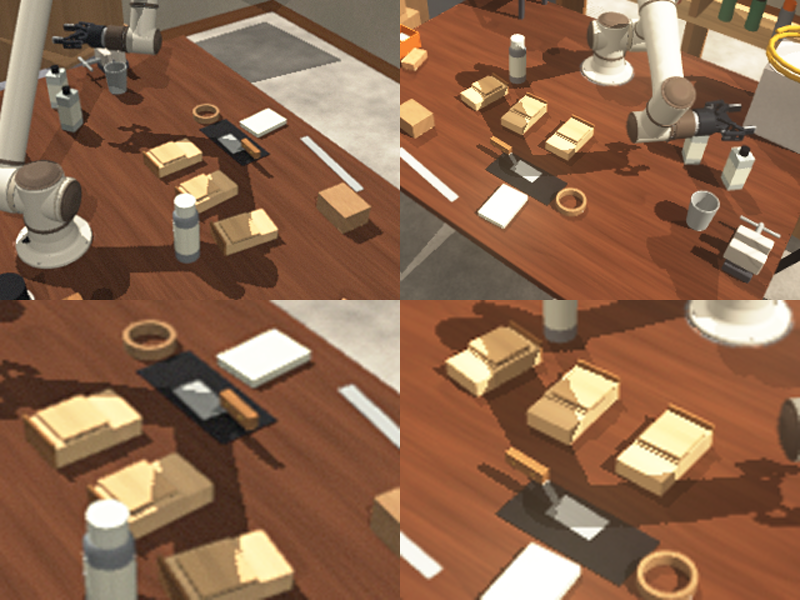

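The final view shows all three panels bare side up on their near halves, the spatula flat on its mat (scene crop (575,515)), and both tins upright (side (57,90) and (70,108)). There is no third tin.

```bash
python3 -c "
from bench import arm
print(arm.job_done())"
```

```text
the job is handed in; nothing more can be done
None
```

The job is handed in: all three panels are flipped bare side up onto their near halves, the spatula is back flat on its mat, and both fallen tins stand upright.

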